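# Fit a guide roller and lock it with a hairpin cotter

### The job

Lower the guide roller onto the stub axle held in the vice until it sits on the collar, then push the straight leg of the large hairpin cotter through the axle's cross hole until its bow snaps over the axle and hugs it. Feel the cotter in with a light, steady push and never force it; let go of both, and leave everything else on the bench where it lies.

Things in the scene. Friction and masses are not known exactly. Their poses are not given: they have to be found in the camera images.
- vice: Grey cast-iron bench vice, jaws 100 mm wide, jaw tops 130 mm above the bench. Fixed. Origin on the bench below the clamped axle; its screw and tommy bar point along -x (reach 185 mm, bar end 115 mm high), its anvil 128 mm along +x. Nothing of it stands higher than the jaws.
- axle: Bright steel stub axle clamped upright in the vice jaws, fixed. Origin: on the axis, on the top face of its 44 mm collar (144 to 154 mm above the bench), where the roller must sit. z up. Above the collar a 25 mm journal rises 51.5 mm, its end chamfered 3 mm. x runs along the cross hole.
- cross_hole (a point): Centre of the axle's cross hole, 39 mm above the collar. The hole runs level right through the journal along the axle's x, open at both ends (enter from either); 7.2 mm wide, 8 mm high, edges barely broken. With the roller home the hole's lower edge is 3 mm above the roller.
- roller: Dark steel guide roller lying on end: plain cylinder 56 mm diameter, 32 mm long, through bore 27 mm, about 0.35 kg; it goes on the axle as it stands. Origin: centre of its lower end; z along its bore.
- hairpin: Large steel hairpin (R-clip), 6 mm wire, lying flat on a wooden block. Origin: middle of its eye in the wire's mid-plane. Eye rigid, 24 mm wide over its two straight sides (x -6 to +12, at y -9 and +9): grip it there. Straight leg along +x at y = -9 to the tip at x = 112, cut square; it is a used pin and its leg is bent in its plane where it leaves the eye (x = 12), the tip up to 6 mm off to either side. Springy bowed leg on +y.
- wood_block: Wooden block 70 x 50 x 22 mm standing on the bench, fixed; the large hairpin lies along it (x within 0.1 rad of the block's x), its eye's middle hanging free 25 to 31 mm beyond the block's -x end, the wire's mid-plane 25 mm above the bench. Origin: centre of its underside.
- hairpin_seat (a point): Point on the hairpin's straight leg, x = 52, y = -9 mm from its origin, that lies on the axle's centre when the bow hugs the axle. Bow: flared end at x = 88, neck at 68 (sprung open 3 to 10 mm by the axle), then the hug at 52. Pushing in takes 2 to 8 N, most just before the neck passes the axle; then the pin pulls itself in; past the seat the push climbs again.
- small_hairpin: Small hairpin of the same shape, 4 mm wire, 72 mm long: does not belong to this axle. Leave it. Origin: middle of its eye, 2 mm above the bench.
- washer: Flat steel washer, 44 mm diameter, 4 mm thick, lying on the bench. Leave it. Origin: centre of its underside.
- hammer: Wooden-handled hammer lying on the bench. Leave it. Origin near the middle of its length.
- oil_can: Green oil can, 72 mm diameter, slanted brass spout up to 165 mm high. Leave it. Origin: centre of its base.
- bolt: Dark hexagon bolt lying on the bench, 68 mm long, 22 mm over the head. Leave it. Origin: middle of the head's outer face.
- file: Flat file with a wooden handle, 325 mm long, blade to its +x. Leave it. Origin: under the blade, 150 mm from the blade's end.
- nut_tin: Open steel tin of nuts, 100 x 75 x 28 mm. Leave it. Origin: centre of its base.
Mind the look-alikes: they are no part of the job. Several things have the shape of the roller; the one meant has the colours described above.

How it is judged:
By the outcome, as a careful person would: the job done as asked, in the order asked, and still so for the second after the job is handed in, with the robot touching nothing.
It also fails if it takes over 72 s, if anything falls off the work surface, if the arm or the gripper's body presses on something with over 40 N, if the wrist force passes 120 N, or if a joint passes its speed limit or range.

### The arm

A 6-joint arm with a two-finger parallel gripper is mounted at the origin on the work surface. World frame = base frame: x ahead of the robot, y to its left, z up, the work surface at z = 0. Lengths are in mm, angles in degrees, forces in N, time in s.
With the tool pointing down it reaches from about 325 to 925 mm from the base axis. Payload 3.1 kg.
Tool frame: the origin (TCP) lies at the very end of the fingers, on their centre line; the grasp point (between the pads) lies grasp_offset behind it (grasp_offset is the distance from the TCP to the grasp point, in mm); z points along the fingers, x is the direction in which the jaws open and shut, and the axes are right-handed (so a half turn about z gives the same grasp; the last joint's range is limited). The gripper opens to 85 mm and grips with 20 to 120 N. Pads are 22 mm wide; open, the fingers measure 114 mm over their backs; the gripper's body (76 mm by 85 mm) begins 54 mm behind the grasp point. The pads swing forward as they close: fully open they stand 13 mm farther back than shut.
Start: joints at [-73.121, 12.427, 92.441, -0, 75.132, -6.429], TCP at [247.317, -573.998, 231.3] pointing down, gripper open.
Joint ranges: [-157.48, 157.48], [-44.54, 120.13], [17.64, 146.25], [-64.5, 244.5], [7.68, 150.69], [-147.95, 147.95]. Speed limits (degrees/s): [159.86, 159.86, 180, 180, 180, 180].

### API

Orientations are given as [roll, pitch, yaw] about the fixed x, y, z axes, in that order (R = Rz(yaw) Ry(pitch) Rx(roll)).
In Python, from station import * gives the robot as it stands. Calls block until the motion is done:
- goto(position, orientation): joint-space move of the TCP to a pose.
- move_l(position, attitude=None, speed=150): straight line of the TCP; attitude=None keeps the orientation; speed is the mean speed in mm/s.
- move_j(angles): joint-space move.
- grip(opening, squeeze=None): finger opening in mm; squeeze is the grip in N (None keeps the last); returns when the fingers have stopped.
- wait(seconds).
- solve_ik(position, orientation): joint angles nearest the present ones, or None.
- get_obs(): the state.
- get_image(name): name is "scene" or "top"; returns the picture (400x640x3 uint8, red, green, blue); there is no depth.
- get_calibration(name): a dict with "fx", "fy", "cx", "cy" (pixels), "D" ([k1, k2, p1, p2, k3] as OpenCV has them; the pictures are not rectified), "R" (3x3) and "t" (3): a world point X has camera coordinates R X + t. Camera axes: x right, y down, z forward; pixel columns grow to the right and rows downward; lengths in mm; the calibration is good to about 2 mm. A picture is of the moment at which its call begins. get_calibration takes no time and is no camera call.
A pose or a line that the arm cannot do raises Unreachable and nothing moves.
- sign_off(): hands the job in, once; it reports no verdict.
Trained networks look in the newest picture that a camera, given by its name, has taken for a name from the list of things; names that differ only in an ending like _2 or _b are one class to them, and where a whole thing is asked for, a point or a joint stands for the part that bears it (a point fixed in the world has none). Each returns a list of dicts, best first, with "score" (0 to 1); they miss things now and then, are a little off and sometimes report something else, mostly with a low value. They report only what shows in the picture. A call takes as long as a camera call. They do not tell look-alikes from the thing itself.
- spot_in(name, camera): "extent" ([centre column, centre row, width, height] in pixels, round what is visible of it).
- regions_of(name, camera): "region" (400x640 bool, what is visible of it) and "extent" ([centre column, centre row, width, height] in pixels, round what is visible of it).
The state is a dict: "t": time; "joint_pos": joint angles; "qvel": joint speeds; "effort": joint torques, N m; "tcp_pos": TCP position; "ee_rot": TCP orientation; "wrist_force": force on the tool from outside, world axes, zero at the start; "moment": the same for the moment, N m; "grip_width": finger opening in mm.
Only numpy, scipy, OpenCV 4.12 (cv2) and the standard library are available. Lean on these libraries where they do the work, as an engineer would, in place of code of your own. Each camera call takes 0.05 s, during which the arm holds its last target.

## Working session

There is one attempt and no reset: what is moved stays moved. The work goes in short steps, each a Python script; the robot and the scene stay as the last script left them, time stands still between calls to the robot, and variables do not carry over. Pictures are saved under pics/ and viewed, and the job is handed in when it is done.

```bash
mkdir -p pics; ls; python3 - <<'E'
from station import *
import cv2
for n in ("scene","top"):
    im=get_image(n); cv2.imwrite(f"pics/{n}0.png",im[:,:,::-1])
    c=get_calibration(n); print(n,{k:(v if not hasattr(v,'tolist') else v.tolist()) for k,v in c.items()})
    for k in ["vice","axle","roller","hairpin","wood_block","small_hairpin","washer"]:
        print(k,[(round(d["score"],2),[round(x) for x in d["extent"]]) for d in spot_in(k,n)])
o=get_obs();print(o)
try:
    import station;print([x for x in dir(station) if x[0]!='_'])
    print(station.grasp_offset)
except Exception as e: print(e)
E
```

```text
pics
scene {'fx': 432.82755597104233, 'fy': 432.82755597104233, 'cx': 314.4415610765858, 'cy': 201.15346756142202, 'D': [-0.10237259075983425, 0.0, 0.0, 0.0, 0.0], 'R': [[0.23457357664147652, 0.9720936124405103, -0.0030406897217928673], [0.7317268293761119, -0.17862875157085964, -0.6577747458540943], [-0.6399617834783634, 0.152071620510189, -0.7532085620348439]], 't': [-121.7993551375667, -282.8092013024269, 1679.8901369362427]}
vice [(0.7, [301, 222, 69, 100])]
axle [(0.54, [296, 208, 14, 19])]
roller [(0.82, [432, 196, 19, 17]), (0.48, [385, 173, 17, 22])]
hairpin [(0.7, [216, 230, 19, 23]), (0.58, [210, 226, 23, 22]), (0.23, [396, 192, 18, 18])]
wood_block [(0.53, [219, 231, 20, 20])]
small_hairpin []
washer [(0.67, [398, 243, 8, 12]), (0.22, [217, 231, 21, 21])]
top {'fx': 397.7418206743149, 'fy': 397.7418206743149, 'cx': 317.7011643062749, 'cy': 198.9069163122766, 'D': [-0.02732086054447751, 0.0, 0.0, 0.0, 0.0], 'R': [[-0.0856395467027236, -0.996325975825695, 0.000646479333257545], [-0.9748927480975969, 0.08366334651814769, -0.2063603017930041], [0.20554804243112457, -0.01830285
[... 532 characters left out ...]
vel': array([-0.03398558, -0.0825378 , -0.03249358, -0.06737246,  0.01728411,
       -0.04550416]), 'effort': array([ 8.87245242e-04, -3.96828890e+01, -3.04235280e+01, -1.09313687e-04,
        4.71128442e-04,  1.86156562e-06]), 'tcp_pos': array([ 247.29446568, -574.01535348,  231.35694544]), 'ee_rot': array([ 1.79999097e+02, -3.64019944e-03, -6.66946388e+01]), 'wrist_force': array([0.50532377, 0.44944459, 0.52033202]), 'moment': array([ 0.01331879, -0.01933962,  0.01478393]), 'grip_width': 85.10850134229013}
['Unreachable', 'get_calibration', 'get_image', 'get_obs', 'goto', 'grasp_offset', 'grip', 'move_j', 'move_l', 'regions_of', 'sign_off', 'solve_ik', 'spot_in', 'wait']
18.700000000000003
```

View pics/scene0.png

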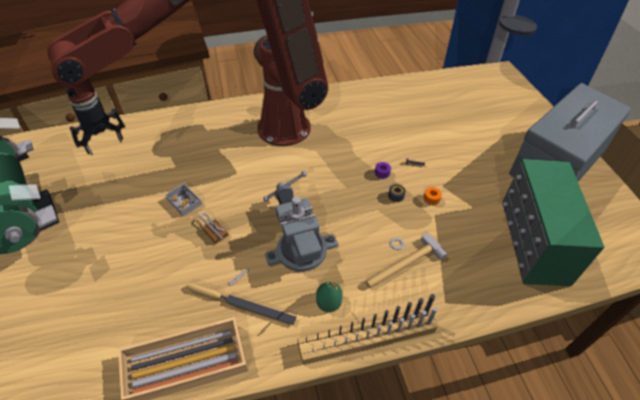

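View pics/top0.png

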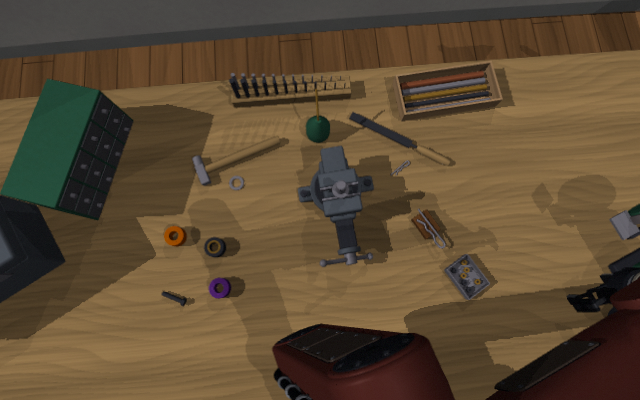

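```bash
python3 - <<'E'
import cv2,numpy as np
t=cv2.imread("pics/top0.png");s=cv2.imread("pics/scene0.png")
def crop(im,x0,y0,w,h,k): return cv2.resize(im[y0:y0+h,x0:x0+w],None,fx=k,fy=k,interpolation=cv2.INTER_CUBIC)
cv2.imwrite("pics/c1.png",crop(t,380,180,100,75,8))
cv2.imwrite("pics/c2.png",crop(t,290,150,100,75,8))
cv2.imwrite("pics/c3.png",np.vstack([crop(t,150,175,160,60,5),crop(t,150,235,160,60,5)]))
cv2.imwrite("pics/c4.png",crop(s,180,160,160,120,5))
cv2.imwrite("pics/c5.png",crop(s,340,150,160,120,5))
E
```

```text
(no output)
```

View pics/c1.png

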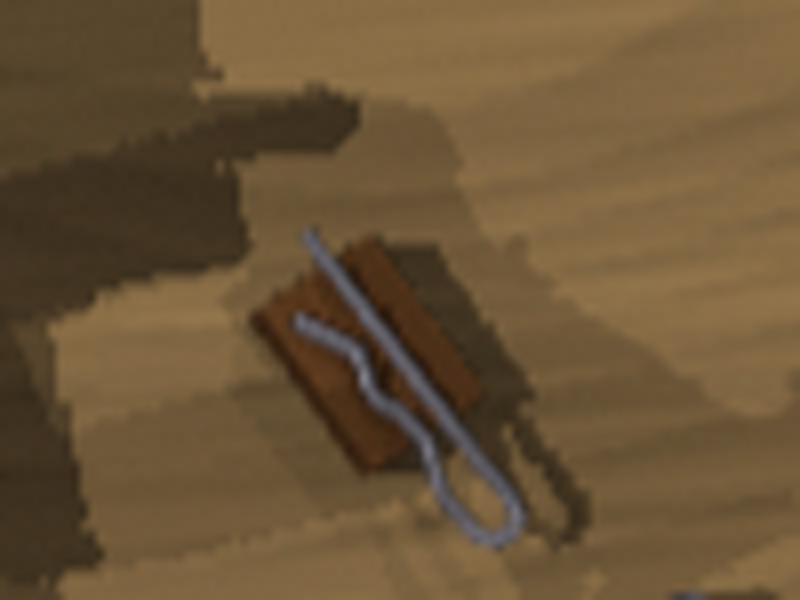

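View pics/c2.png

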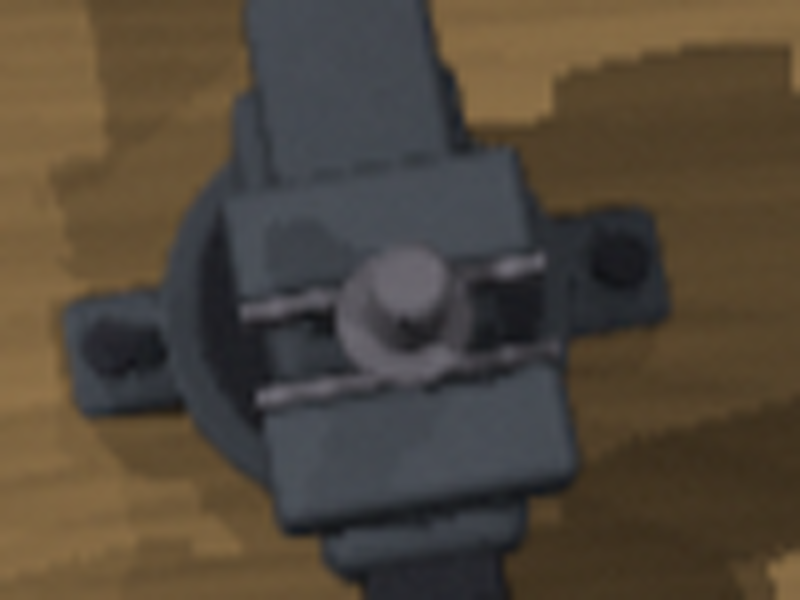

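View pics/c3.png

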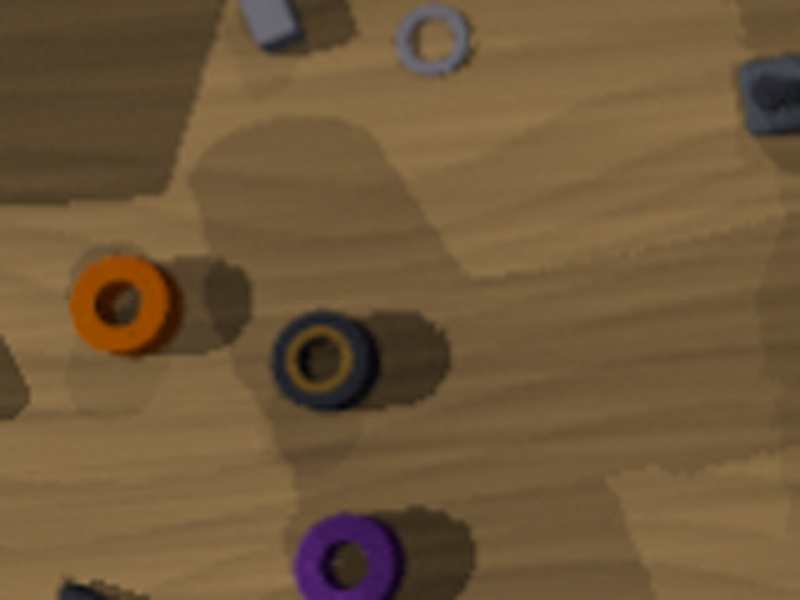

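View pics/c4.png

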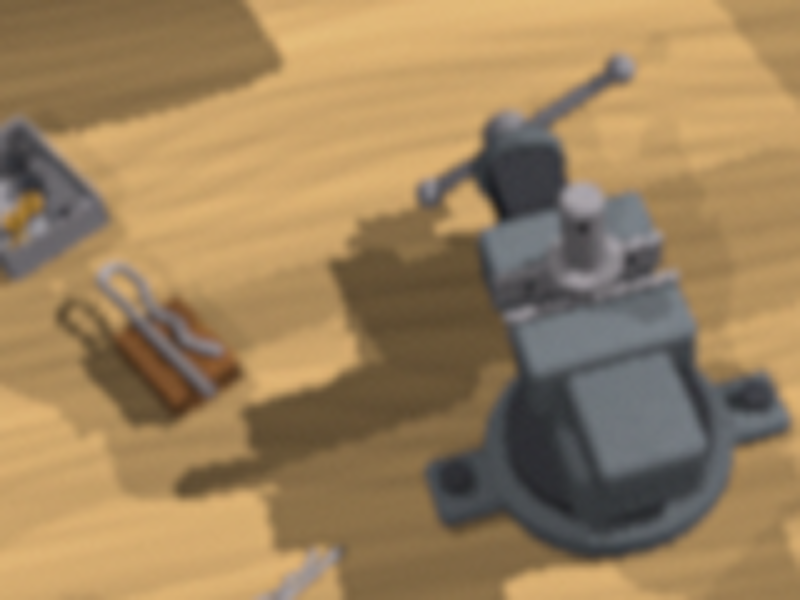

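View pics/c5.png

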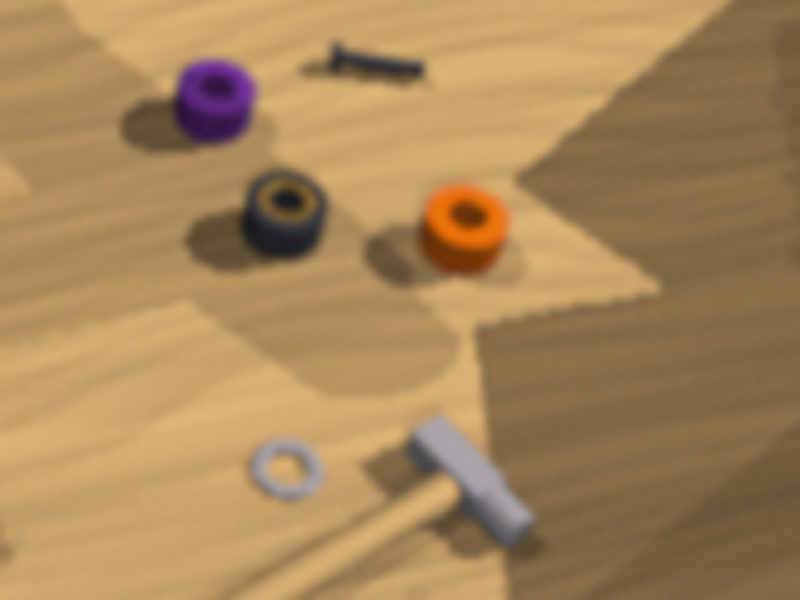

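Look-alikes: for the roller, dark at top (215,247), orange (174,236) and purple (220,288). For the hairpin, the large one on the block at (432,230) and the small one at (402,167). The close crop confirms the dark roller (brass-lined bore) and the large pin on the block, so I choose those. The cross-hole mouth shows near scene (297,205) and top (340,190).

```bash
cat > h.py <<'E'
import numpy as np, cv2
from scipy.optimize import least_squares, minimize
from station import *
CAL={n:get_calibration(n) for n in("scene","top")}
def K(n):
    c=CAL[n];return np.array([[c["fx"],0,c["cx"]],[0,c["fy"],c["cy"]],[0,0,1.]])
def proj(n,X):
    c=CAL[n];r,_=cv2.Rodrigues(np.array(c["R"],float))
    return cv2.projectPoints(np.asarray(X,float).reshape(-1,1,3),r,np.array(c["t"],float),K(n),np.array(c["D"],float))[0].reshape(-1,2)
def onplane(n,px,z):
    c=CAL[n];R=np.array(c["R"]);t=np.array(c["t"])
    u=cv2.undistortPoints(np.asarray(px,float).reshape(-1,1,2),K(n),np.array(c["D"],float)).reshape(-1,2)
    d=np.c_[u,np.ones(len(u))]@R; C=-R.T@t
    return C+d*((z-C[2])/d[:,2])[:,None]
def circ(c,r,z,n=48):
    a=np.arange(n)*2*np.pi/n
    return np.c_[c[0]+r*np.cos(a),c[1]+r*np.sin(a),np.full(n,z)]
def crop(im,x0,y0,w,h,k): return cv2.resize(im[y0:y0+h,x0:x0+w],None,fx=k,fy=k,interpolation=cv2.INTER_CUBIC)
def save(name,im): cv2.imwrite("pics/"+name+".png",im[:,:,::-1])
E
python3 - <<'E'
from h import *
for n in CAL:
    c=CAL[n];print(n,"C",-np.array(c["R"]).T@np.array(c["t"]))
a=get_image("top").astype(int);b=get_image("top").astype(int);print("noise",np.abs(a-b).mean(),np.abs(a-b).max())
sel={"scene":{"roller":(397,192),"axle":(297,207),"hairpin":(211,228),"wood_block":(219,231)},"top":{"roller":(215,247),"axle":(342,191),"hairpin":(432,230),"wood_block":(424,226)}}
for n in CAL:
    get_image(n)
    for k,p in sel[n].items():
        rs=regions_of(k,n)
        for r in rs:
            e=r["extent"]
            if abs(e[0]-p[0])<12 and abs(e[1]-p[1])<12:
                print(n,k,round(r["score"],2),[round(x,1) for x in e],r["region"].sum())
                np.save(f"m_{n}_{k}.npy",r["region"]);break
        else: print(n,k,"none",[(round(r["score"],2),[round(x) for x in r["extent"]]) for r in rs])
# roller by dark colour fit
from scipy.ndimage import center_of_mass
print(get_obs()["t"])
E
```

```text
scene C [1310.57547864 -187.58109484 1078.91252986]
top C [ 314.8938202    18.7927252  1136.43305341]
noise 0.8856158854166667 16
scene roller 0.7 [396.4, 193.4, 18.9, 16.5] 263
scene axle 0.81 [296.2, 207.0, 16.4, 22.2] 265
scene hairpin 0.47 [206.9, 221.9, 20.1, 19.6] 47
scene wood_block 0.86 [215.7, 232.2, 21.7, 23.2] 261
top roller 0.8 [214.2, 245.9, 22.9, 17.4] 314
top axle 0.71 [342.8, 188.8, 20.5, 15.1] 231
top hairpin 0.71 [433.9, 228.7, 32.1, 37.2] 144
top wood_block 0.74 [425.1, 224.5, 24.7, 33.4] 382
1.4
```

```bash
python3 - <<'E'
from h import *
for n in CAL:
    a=np.mean([get_image(n).astype(float) for _ in range(8)],0); np.save(f"avg_{n}.npy",a)
def edges(name,n,pts,k=14):
    pass
T=np.load("avg_top.npy").astype(np.uint8);S=np.load("avg_scene.npy").astype(np.uint8)
def cl(im,x0,y0,w,h,k):
    c=crop(im,x0,y0,w,h,k).astype(float); lo,hi=np.percentile(c,1),np.percentile(c,99.5)
    return np.clip((c-lo)/(hi-lo)*255,0,255).astype(np.uint8)
save("ax_top",cl(T,325,172,40,30,20));save("ax_scene",cl(S,280,190,40,30,20))
# top-of-axle and centre estimate by axle masks
for n in CAL:
    m=np.load(f"m_{n}_axle.npy")
    print(n,np.c_[np.unique(np.where(m)[0],return_counts=True)].T)
# roller fit: dark hull
def fit(n):
    im=np.load(f"avg_{n}.npy"); m=np.load(f"m_{n}_roller.npy").astype(np.uint8)
    def f(p):
        h=cv2.convexHull(np.vstack([proj(n,circ(p,28,0)),proj(n,circ(p,28,32))]).astype(np.float32))
        big=np.zeros((m.shape[0]*4,m.shape[1]*4),np.uint8);cv2.fillPoly(big,[np.round(h*4+1.5).astype(np.int32)],1)
        M=cv2.resize(m,None,fx=4,fy=4,interpolation=cv2.INTER_NEAREST)
        return -(big&M).sum()/(big|M).sum()
    ys,xs=np.where(m);p0=onplane(n,[[xs.mean(),ys.mean()]],16)[0,:2]
    r=minimize(f,p0,method="Nelder-Mead",options=dict(initial_simplex=[p0,p0+[6,0],p0+[0,6]]))
    return p0,r.x,r.fun
for n in CAL: print(n,fit(n))
E
```

```text
scene [[197 198 199 200 201 202 203 204 205 206 207 208 209 210 211 212 213 214
  215 216 217 218]
 [  6   8   8  10  10  10  10  10  11  11  13  14  15  16  17  17  17  15
   15  13  11   8]]
top [[180 181 182 183 184 185 186 187 188 189 190 191 192 193 194 195 196 197]
 [  4   7  10  12  13  15  15  16  17  17  17  17  16  15  13  12   9   6]]
scene (array([436.78385454, 300.79256261]), array([444.65885454, 369.41756261]), np.float64(0.0))
top (array([438.70524332, 298.86786895]), array([507.33024332, 306.74286895]), np.float64(0.0))<stdin>:22: RuntimeWarning: overflow encountered in scalar negative
```

View pics/ax_top.png

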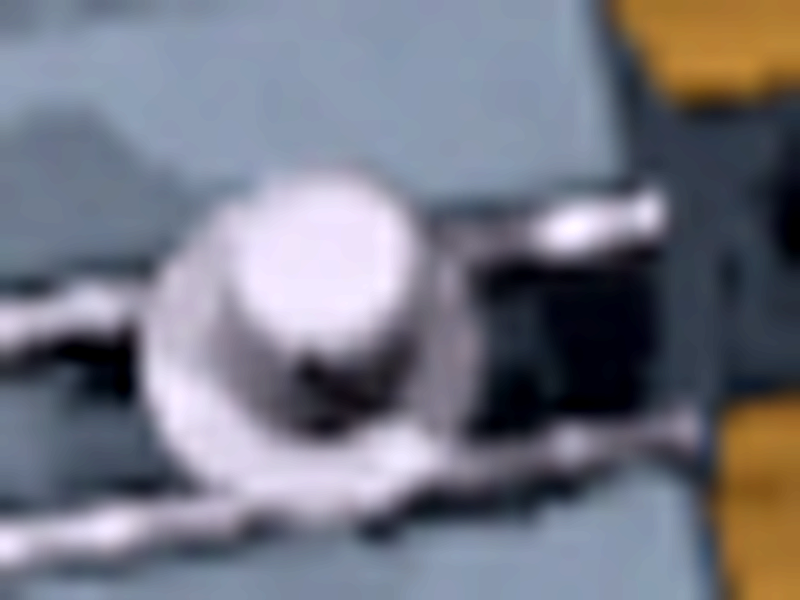

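View pics/ax_scene.png

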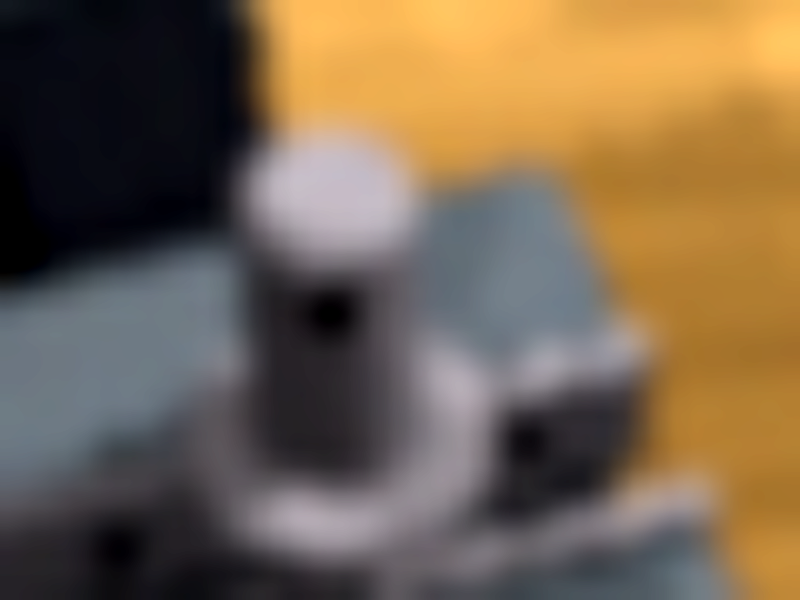

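```bash
cat >> h.py <<'E'
def unc(p,x0,y0,k): p=np.asarray(p,float).reshape(-1,2); return np.c_[x0+(p[:,0]+.5)/k-.5,y0+(p[:,1]+.5)/k-.5]
def inc(p,x0,y0,k): return np.c_[(p[:,0]-x0+.5)*k-.5,(p[:,1]-y0+.5)*k-.5]
E
python3 - <<'E'
from h import *
pt=unc([325,262],325,172,20);ps=unc([332,198],280,190,20)
a=onplane("top",pt,205.5)[0];b=onplane("scene",ps,205.5)[0];print("axle top",a,b)
def iou(n,name,c,lo,hi,r):
    m=np.load(f"m_{n}_{name}.npy").astype(np.uint8);M=cv2.resize(m,None,fx=4,fy=4,interpolation=0)
    def f(p):
        h=cv2.convexHull(np.vstack([proj(n,circ(p,r,lo)),proj(n,circ(p,r,hi))]).astype(np.float32))
        big=np.zeros(M.shape,np.uint8);cv2.fillPoly(big,[np.round(h*4+1.5).astype(np.int32)],1)
        return -float((big&M).sum())/float((big|M).sum())
    p0=np.array(c,float);r=minimize(f,p0,method="Nelder-Mead",options=dict(initial_simplex=[p0,p0+[6,0],p0+[0,6]]))
    return r.x,r.fun
R={}
for n in CAL: R[n]=iou(n,"roller",(438,299),0,32,28);print(n,"roller",R[n])
# overlay axle & roller
for n,c,(x0,y0) in(("top",a,(325,172)),("scene",b,(280,190))):
    im=np.load(f"avg_{n}.npy").astype(np.uint8);o=crop(im,x0,y0,40,30,20)
    for r,z,col in((22,154,(255,0,0)),(22,144,(255,0,0)),(9.5,205.5,(0,255,0)),(12.5,202.5,(0,255,0)),(12.5,154,(0,0,255))):
        cv2.polylines(o,[np.round(inc(proj(n,circ(c,r,z)),x0,y0,20)).astype(np.int32)],True,col,1)
    for th in range(0,360,15):
        q=inc(proj(n,[[c[0]+12.5*np.cos(np.radians(th)),c[1]+12.5*np.sin(np.radians(th)),193]]),x0,y0,20)[0]
        cv2.putText(o,str(th),(int(q[0]),int(q[1])),0,.35,(255,255,0),1)
    save("ov_"+n,o)
    x,y=(195,228) if n=="top" else (378,175)
    o=crop(im,x,y,40,35,15)
    for z in(0,32): cv2.polylines(o,[np.round(inc(proj(n,circ(R[n][0],28,z)),x,y,15)).astype(np.int32)],True,(255,0,0),1)
    save("or_"+n,o)
a1=np.vstack([cv2.imread("pics/or_top.png"),cv2.imread("pics/or_scene.png")]);cv2.imwrite("pics/or.png",cv2.resize(a1,(343,600)))
E
```

```text
axle top [540.75584113 -57.05429389 205.5       ] [550.80052553 -57.64907444 205.5       ]
scene roller (array([436.89848328, 300.64696503]), np.float64(-0.9184615384615384))
top roller (array([438.41636324, 298.77069187]), np.float64(-0.8226204175571264))
```

View pics/ov_top.png

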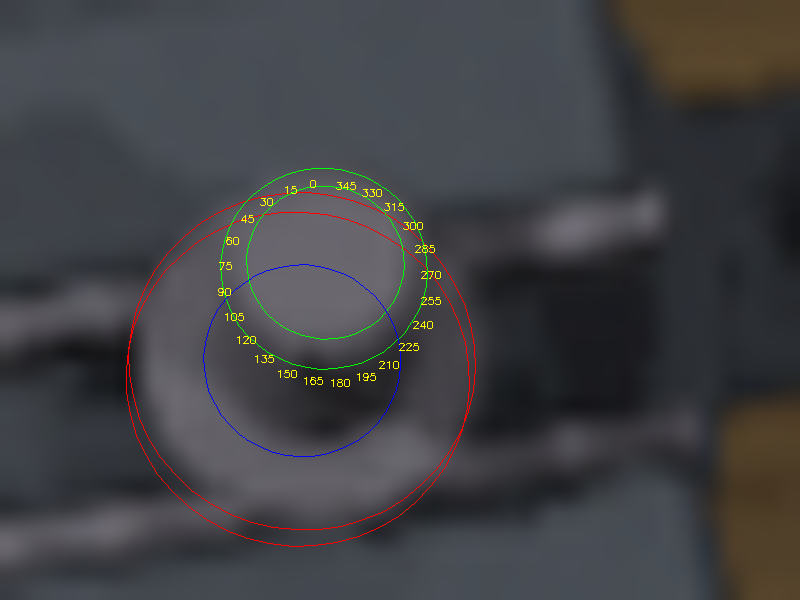

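View pics/ov_scene.png

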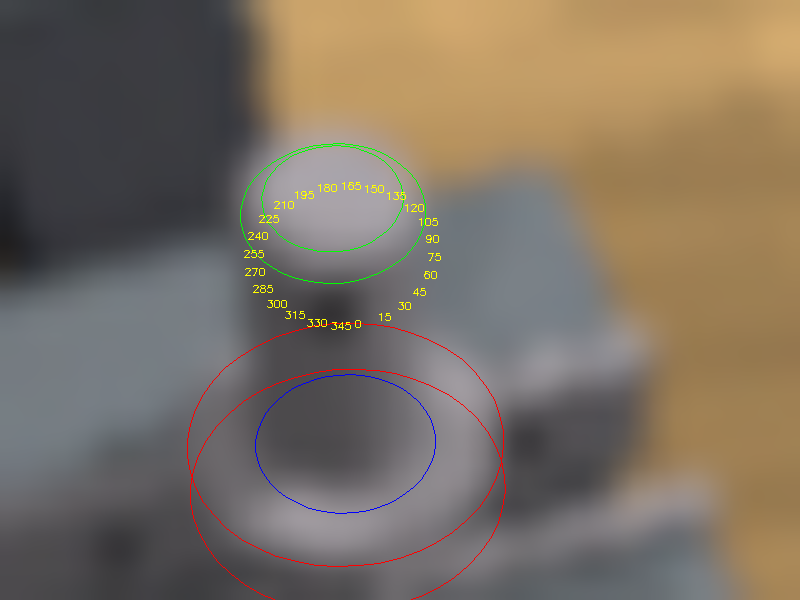

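View pics/or.png

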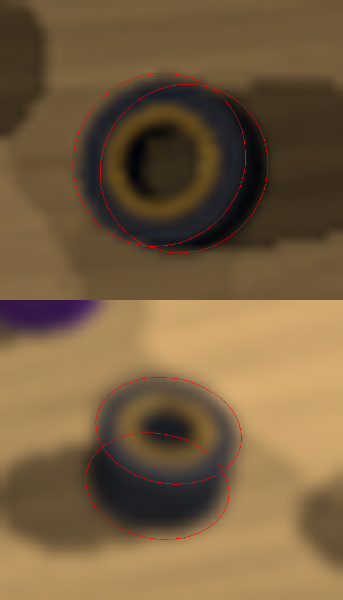

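```bash
python3 - <<'E'
from h import *
def sil(n,p,M):
    big=np.zeros(M.shape,np.uint8)
    for parts in(((22,144),(22,154)),((12.5,154),(12.5,202.5),(9.5,205.5))):
        h=cv2.convexHull(np.vstack([proj(n,circ(p,r,z)) for r,z in parts]).astype(np.float32))
        cv2.fillPoly(big,[np.round(h*4+1.5).astype(np.int32)],1)
    return big
for n in CAL:
    m=np.load(f"m_{n}_axle.npy").astype(np.uint8);M=cv2.resize(m,None,fx=4,fy=4,interpolation=0)
    f=lambda p:-float((sil(n,p,M)&M).sum())/float((sil(n,p,M)|M).sum())
    p0=np.array([545,-57.])
    r=minimize(f,p0,method="Nelder-Mead",options=dict(initial_simplex=[p0,p0+[6,0],p0+[0,6]]));print(n,r.x,r.fun)
    x0,y0=(325,172) if n=="top" else (280,190)
    im=np.load(f"avg_{n}.npy").astype(np.uint8);o=crop(im,x0,y0,40,30,20).copy()
    c,_=cv2.findContours(cv2.resize(m[y0:y0+30,x0:x0+40],None,fx=20,fy=20,interpolation=0),0,2);cv2.drawContours(o,c,-1,(255,255,0),1)
    for q,col in((r.x,(255,0,0)),((542,-57.5),(0,255,0)),((547,-57.5),(0,0,255))):
      for rr,z in((22,154),(9.5,205.5),(12.5,202.5)):
        cv2.polylines(o,[np.round(inc(proj(n,circ(q,rr,z)),x0,y0,20)).astype(np.int32)],True,col,1)
    save("ov2_"+n,cv2.convertScaleAbs(o,alpha=1.4))
E
```

```text
scene [546.03228712 -59.3115263 ] -0.9137508357477157
top [542.85259628 -58.48395538] -0.8951965065502183
```

View pics/ov2_top.png

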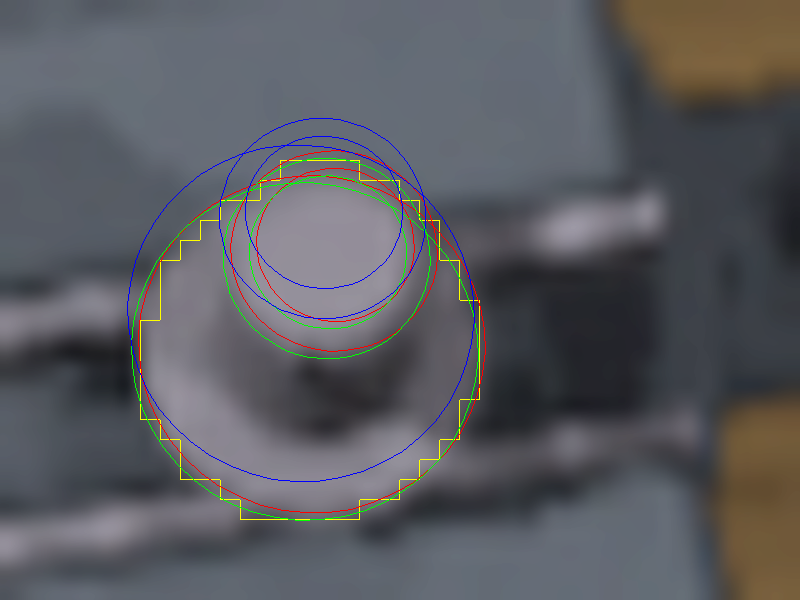

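View pics/ov2_scene.png

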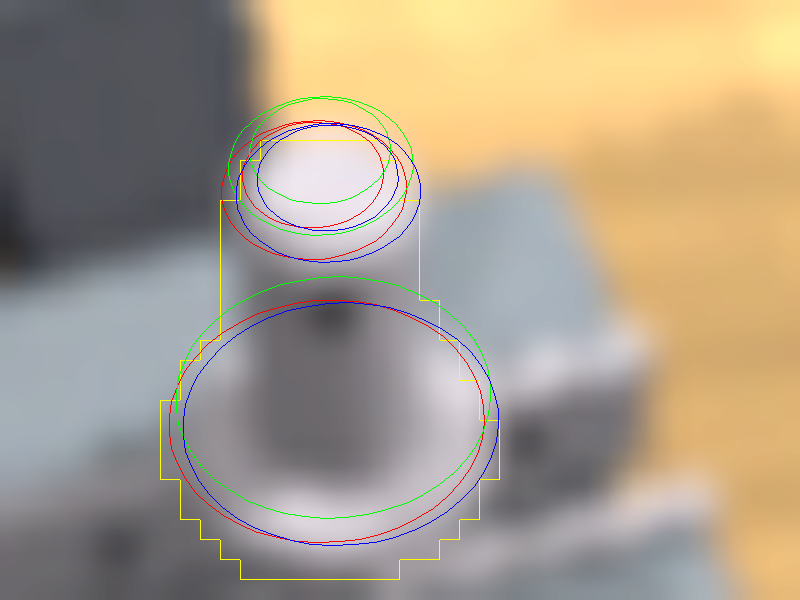

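```bash
python3 - <<'E'
from h import *
from scipy.ndimage import map_coordinates
def strip(n,c,zs,half=20,step=0.5):
    im=np.load(f"avg_{n}.npy")
    C=-np.array(CAL[n]["R"]).T@np.array(CAL[n]["t"]); v=C[:2]-c; az=np.arctan2(v[1],v[0])
    lat=np.array([-np.sin(az),np.cos(az)]); f=np.array([np.cos(az),np.sin(az)])
    u=np.arange(-half,half+.1,step); out=[]
    for z in zs:
        X=np.c_[c[0]+12.5*f[0]+u*lat[0],c[1]+12.5*f[1]+u*lat[1],np.full(len(u),z)]
        p=proj(n,X); out.append([map_coordinates(im[...,k],[p[:,1],p[:,0]],order=3) for k in range(3)])
    return np.degrees(az),u,np.array(out)
for n,c in(("scene",np.array([547,-57.5])),("top",np.array([542.5,-58.3]))):
    az,u,o=strip(n,c,[205,199,196,193,190,187,183,179,175,170],half=18,step=2)
    print(n,"az",az);print("u",u.astype(int))
    for z,row in zip([205,199,196,193,190,187,183,179,175,170],o): print(z,np.round(row.mean(0)).astype(int))
E
```

```text
scene az -9.667972841472553
u [-18 -16 -14 -12 -10  -8  -6  -4  -2   0   2   4   6   8  10  12  14  16
  18]
205 [107 108 103  96  95 103 116 128 136 140 141 142 140 135 128 122 118 118
 118]
199 [126 125 116  97  83  80  85  91  93  93  95 101 106 110 113 115 117 117
 119]
196 [126 124 115  96  81  75  76  75  70  69  75  88  99 107 112 116 117 117
 119]
193 [126 124 114  96  81  75  72  66  57  54  65  83  98 107 113 116 118 118
 121]
190 [127 125 116  98  82  76  73  67  58  57  67  85 100 109 115 120 121 121
 122]
187 [128 128 120 102  85  77  75  72  68  68  76  89 101 110 118 126 128 126
 124]
183 [127 129 123 104  86  77  77  77  77  78  83  92 101 111 123 135 141 139
 133]
179 [119 119 113  97  83  77  76  77  78  80  85  91 100 110 124 140 151 153
 147]
175 [110 108 101  89  80  76  76  76  78  80  85  91  99 109 123 138 152 158
 155]
170 [105 105  98  88  80  76  76  76  77  80  84  91  99 108 119 132 143 150
 148]
top az 161.2881922419373
u [-18 -16 -14 -12 -10  -8  -6  -4  -2   0   2   4   6   8  10  12  14  16
  18]
205 [89 90 91 83 73 73 78 86 88 77 78 70 58 48 40 49 63 68 68]
199 [91 91 89 80 72 68 67 72 74 55 55 54 47 43 39 51 65 68 68]
196 [92 90 89 80 72 68 64 66 67 45 44 46 42 42 39 52 66 69 69]
193 [93 90 89 80 72 68 63 63 61 40 36 39 39 41 39 52 66 69 70]
190 [93 90 89 80 73 68 63 61 57 38 33 35 36 39 39 51 65 69 70]
187 [94 90 89 81 73 68 64 60 56 40 34 33 34 36 38 52 65 69 69]
183 [95 93 90 83 76 69 64 60 55 45 38 35 34 33 39 56 70 69 69]
179 [98 97 93 87 79 70 64 60 54 48 43 38 35 36 47 66 79 73 70]
175 [ 99 101  97  93  84  73  65  59  54  49  45  39  37  44  60  78  89  82
  75]
170 [ 99 105 102 100  92  80  69  60  54  49  43  36  39  56  77  91  99  93
  86]
```

```bash
python3 - <<'E'
from h import *
P=[438,299.5]
t0=get_obs()["t"]
goto([P[0],P[1],330],[180,0,0]);print("goto dt",get_obs()["t"]-t0)
move_l([P[0],P[1],80],speed=250);print(get_obs()["t"])
for n in CAL: save("r1_"+n,get_image(n))
move_l([P[0],P[1],1.0],speed=100)
o=get_obs();print(o["t"],o["tcp_pos"],o["wrist_force"])
grip(50,40);wait(0.2)
o=get_obs();print(o["t"],o["tcp_pos"],o["wrist_force"],o["grip_width"])
E
python3 - <<'E'
import cv2,numpy as np
a=cv2.imread("pics/r1_scene.png")[120:245,330:490];b=cv2.imread("pics/r1_top.png")[190:315,140:300]
cv2.imwrite("pics/r1.png",np.hstack([cv2.resize(a,(400,312)),cv2.resize(b,(400,312))]))
E
```

```text
goto dt 3.1499999999999995
6.5
7.5417 [438.61325112 299.81229482   1.54100062] [0.31655552 0.08995709 0.41156794]
8.1333 [438.23380024 299.86025001   2.13455002] [-2.13456802 -0.05704994  5.36679076] 54.68516708101861
```

View pics/r1.png

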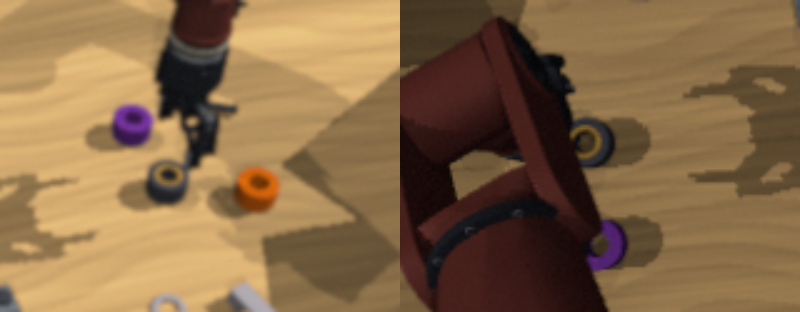

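```bash
python3 - <<'E'
from h import *
p=get_obs()["tcp_pos"]
move_l([438,299.8,200],speed=250)
o=get_obs();print(o["t"],o["tcp_pos"],o["wrist_force"],o["grip_width"])
goto([544,-58,290],[180,0,80])
o=get_obs();print(o["t"],o["tcp_pos"],o["wrist_force"],o["grip_width"])
move_l([544,-58,250],speed=120);wait(0.2)
o=get_obs();print(o["t"],o["tcp_pos"],o["ee_rot"],o["wrist_force"],o["grip_width"])
for n in CAL:
    a=np.mean([get_image(n).astype(float) for _ in range(5)],0); np.save(f"h_{n}.npy",a)
    save("h_"+n,a.astype(np.uint8))
    for k in("roller","axle"): print(n,k,[(round(d["score"],2),[round(x,1) for x in d["extent"]]) for d in spot_in(k,n)])
T=cv2.imread("pics/h_top.png");S=cv2.imread("pics/h_scene.png")
cv2.imwrite("pics/h.png",np.hstack([crop(S,275,160,50,60,8),crop(T,310,150,50,60,8)]))
E
```

```text
9.0833 [436.41756239 298.95267883 197.64013634] [-0.13875183 -0.43952656 -5.03445343] 54.522416271675894
10.9 [543.66403711 -57.41979985 289.10653142] [ 1.04389518 -0.24572009 -3.36301944] 54.34716786816353
11.5833 [544.86117996 -58.14932922 251.40526868] [1.79856276e+02 9.27926795e-03 8.00057830e+01] [-0.88819514  0.19799665 -3.60934629] 54.48790691751022
scene roller [(0.69, [383.6, 170.7, 18.2, 22.2]), (0.66, [296.1, 183.0, 20.1, 18.8]), (0.58, [433.6, 197.7, 16.2, 17.0])]
scene axle [(0.72, [296.4, 207.6, 17.7, 24.8])]
top roller [(0.72, [176.4, 234.2, 27.0, 22.2]), (0.62, [342.3, 180.4, 22.4, 11.2])]
top axle []
```

View pics/h.png

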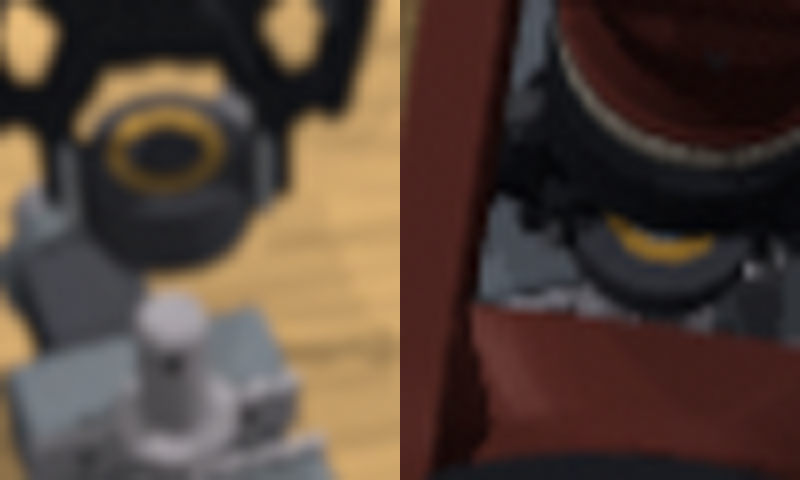

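```bash
python3 - <<'E'
from h import *
c=(544.9,-58.1)
for n,(x0,y0) in(("scene",(275,160)),("top",(310,150))):
    im=np.load(f"h_{n}.npy").astype(np.uint8);o=crop(im,x0,y0,40,60,10).copy()
    for r,z,col in((28,249,(255,0,0)),(28,281,(255,0,0)),(13.5,281,(255,255,0)),(9.5,205.5,(0,255,0)),(12.5,202.5,(0,255,0)),(22,154,(0,255,255))):
        cv2.polylines(o,[np.round(inc(proj(n,circ(c,r,z)),x0,y0,10)).astype(np.int32)],True,col,1)
    save("hv_"+n,o)
a=cv2.imread("pics/hv_scene.png");b=cv2.imread("pics/hv_top.png");cv2.imwrite("pics/hv.png",np.hstack([a,b]))
E
```

```text
(no output)
```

View pics/hv.png

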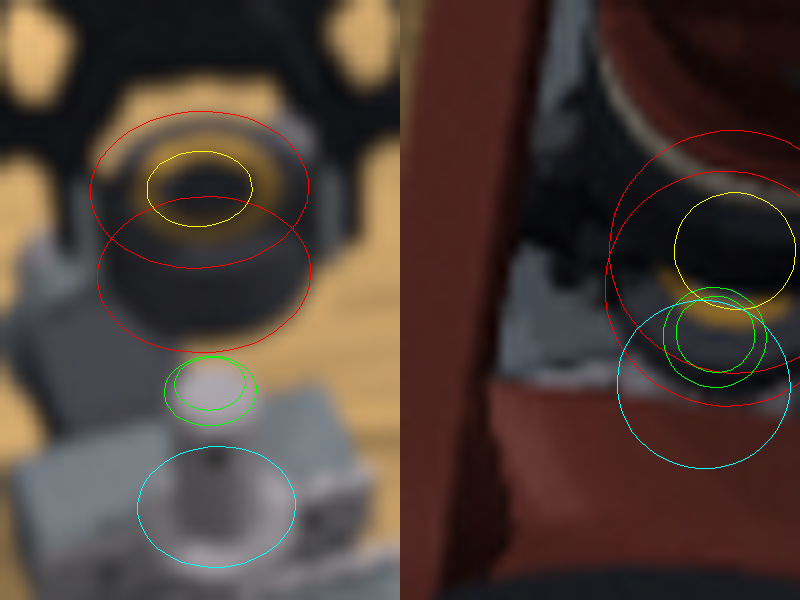

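```bash
python3 - <<'E'
from h import *
x,y=543.7,-58.9
move_l([x,y,214],speed=100)
o=get_obs();print(o["t"],o["tcp_pos"].round(2),o["wrist_force"].round(2))
for z in(207,204,201,198,194,190):
    move_l([x,y,z],speed=40)
    o=get_obs();f=o["wrist_force"];print(round(o["t"],2),o["tcp_pos"].round(2),f.round(2),o["moment"].round(2),round(o["grip_width"],2))
    if f[2]>10 or abs(f[:2]).max()>12: break
E
```

```text
12.7917 [543.46 -58.83 213.53] [ 0.22  0.15 -4.01]
13.12 [543.64 -58.86 206.99] [ 0.6  -0.04 -3.88] [ 0.04  0.06 -0.  ] 54.78
13.37 [543.55 -58.83 203.81] [-1.36  0.65 -4.16] [-0.01  0.03  0.02] 54.56
13.62 [543.44 -58.84 200.62] [-0.56 -0.19 -4.54] [ 0.   -0.03  0.02] 54.97
13.87 [543.41 -58.92 197.78] [-0.38 -0.78 -4.38] [-0.06  0.1   0.01] 54.52
14.12 [542.72 -58.97 193.32] [-3.07 -0.56 -2.18] [-0.1   0.54  0.  ] 54.73
14.37 [542.6  -58.86 188.87] [-4.27 -1.82 -3.97] [-0.08  0.58 -0.  ] 54.37
```

```bash
python3 - <<'E'
from h import *
x,y=542.5,-59.0
def st():
    o=get_obs();print(round(o["t"],2),o["tcp_pos"].round(2),o["wrist_force"].round(2),o["moment"].round(2),round(o["grip_width"],2));return o
move_l([x,y,188],speed=60);st()
for z in(175,165,159,157,156,155,154):
    move_l([x,y,z],speed=50);o=st();f=o["wrist_force"]
    if f[2]>6 or abs(f[:2]).max()>15: break
E
```

```text
14.62 [542.54 -58.93 187.69] [-1.94 -0.4  -5.27] [-0.07  0.34  0.03] 54.52
15.03 [542.41 -58.88 174.62] [-2.31 -0.89 -4.9 ] [-0.01  0.32  0.02] 54.13
15.38 [542.36 -58.92 164.76] [-2.88  0.2  -5.02] [-0.01  0.37 -0.01] 54.69
15.64 [542.35 -58.96 158.83] [-1.5   0.07 -4.2 ] [-0.04  0.42  0.02] 54.51
15.89 [542.37 -59.07 157.11] [-4.83 -0.54 -3.5 ] [-0.07  0.64  0.03] 54.55
16.14 [542.36 -59.05 156.16] [-5.51  0.12 -2.09] [-0.09  0.78  0.02] 54.69
16.39 [542.35 -59.05 155.07] [-4.24 -0.73 -1.82] [-0.09  0.79 -0.02] 54.22
16.64 [542.36 -59.04 154.01] [-5.49 -0.48 -1.93] [-0.09  0.78  0.  ] 54.56
```

```bash
python3 - <<'E'
from h import *
def st():
    o=get_obs();print(round(o["t"],2),o["tcp_pos"].round(2),o["wrist_force"].round(2),o["moment"].round(2),round(o["grip_width"],2));return o
grip(85);st()
x,y=542.5,-59.0
move_l([x,y,300],speed=250);st()
# next: over hairpin eye side, away
goto([520,-330,330],[180,0,-40]);st()
for n in CAL:
    a=np.mean([get_image(n).astype(float) for _ in range(8)],0); np.save(f"avg2_{n}.npy",a); save("p_"+n,a.astype(np.uint8))
S=np.load("avg2_scene.npy").astype(np.uint8);T=np.load("avg2_top.npy").astype(np.uint8)
st()
save("p",np.hstack([crop(S,275,180,40,45,10),crop(T,322,170,40,45,10)]))
E
```

```text
17.06 [543.68 -59.14 154.93] [-0.05 -0.48 -0.07] [ 0.02 -0.    0.02] 85.07
17.79 [541.76 -58.79 298.51] [-0.62  0.42 -0.04] [-0.01 -0.02  0.04] 85.32
19.26 [ 519.84 -329.26  328.76] [0.07 0.2  0.15] [0.   0.02 0.03] 84.78
20.06 [ 519.99 -330.05  330.  ] [-0.19 -0.47 -0.07] [-0.03  0.04 -0.  ] 84.97
```

View pics/p.png

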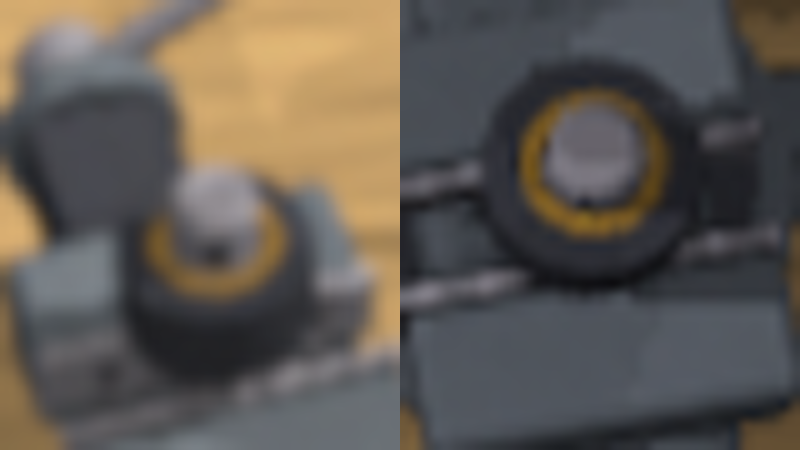

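View pics/p_top.png

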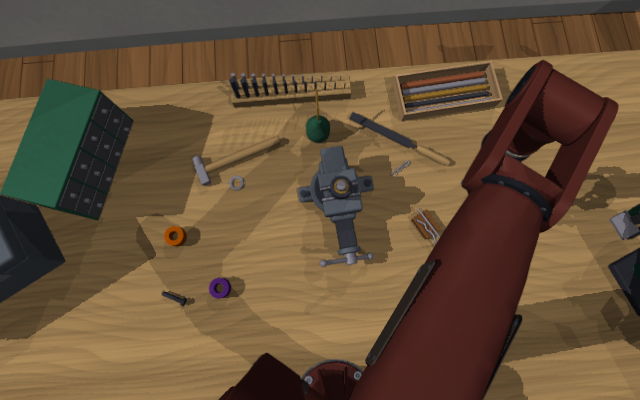

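```bash
cat > hp.py <<'E'
from h import *
from scipy.ndimage import map_coordinates, gaussian_filter
def model(d):
    """d = tip offset; returns pts in hairpin frame"""
    s=np.linspace(0,1,60)[:,None]
    leg=np.array([12,-9.])+s*(np.array([112,-9+d])-np.array([12,-9.]))
    s2=np.linspace(0,1,14)[:,None]; side1=np.array([-6,-9.])+s2*[18,0]; side2=np.array([-6,9.])+s2*[18,0]
    a=np.linspace(np.pi/2,3*np.pi/2,20); arc=np.c_[-6+9*np.cos(a),9*np.sin(a)]
    return np.vstack([leg,side1,side2,arc])
def place(p,z):
    m=model(p[3]);c,s=np.cos(p[2]),np.sin(p[2])
    return np.c_[p[0]+c*m[:,0]-s*m[:,1],p[1]+s*m[:,0]+c*m[:,1],np.full(len(m),z)]
def score_img(im):
    im=im.astype(float); g=im[...,2]-0.55*im[...,0]  # blue minus red: wire is grey, wood brown
    return gaussian_filter(g,0.6)
E
python3 - <<'E'
from hp import *
im=np.load("avg_top.npy")
for q in([430,400],[470,440],[520,320],[380,300],[500,545],[465,505]):
    p=unc(q,380,180,8)[0];print(q,im[int(round(p[1])),int(round(p[0]))].round())
print("tip,eye",onplane("top",unc([[310,236],[480,515]],380,180,8),25).round(1))
G={n:score_img(np.load(f"avg_{n}.npy")) for n in CAL}
tip,eye=onplane("top",unc([[310,236],[480,515]],380,180,8),25)[:,:2]
th=np.arctan2(*(tip-eye)[::-1]);print(np.degrees(th))
def f(p,ns=("top",)):
    X=place(p,25);v=0
    for n in ns:
        q=proj(n,X);v-=map_coordinates(G[n],[q[:,1],q[:,0]],order=1).mean()
    return v
best=None
for ns in(("top",),("scene",),("top","scene")):
  rs=[]
  for d in(-5,0,5):
   for dt in(-.08,0,.08):
    p0=np.array([eye[0],eye[1],th+dt,d]);r=minimize(f,p0,args=(ns,),method="Nelder-Mead",options=dict(initial_simplex=np.vstack([p0,p0+np.diag([5,5,.06,3])]),maxiter=600));rs.append(r)
  rs.sort(key=lambda r:r.fun)
  for r in rs[:3]: print(ns,r.x.round(3),np.degrees(r.x[2]).round(1),round(r.fun,2))
  p=rs[0].x
  if ns==("top",): pt=p
for n,(x0,y0),nm in(("top",(400,195),"a"),("scene",(190,200),"b")):
    o=crop(np.load(f"avg_{n}.npy").astype(np.uint8),x0,y0,60,60,10)[:, :].copy()
    for q,col in((p,(255,0,0)),(pt,(0,255,0))):
        for u in inc(proj(n,place(q,25)),x0,y0,10): cv2.circle(o,(int(u[0]),int(u[1])),2,col,-1)
    save("hp_"+nm,o)
a=cv2.imread("pics/hp_a.png");b=cv2.imread("pics/hp_b.png");cv2.imwrite("pics/hp.png",cv2.resize(np.hstack([a,b]),(800,400)))
E
```

```text
[430, 400] [84. 76. 76.]
[470, 440] [88. 86. 93.]
[520, 320] [118.  94.  60.]
[380, 300] [74. 46. 23.]
[500, 545] [87. 76. 68.]
[465, 505] [100.  82.  59.]
tip,eye [[ 494.5 -284.8   25. ]
 [ 390.9 -330.7   25. ]]
23.913323275920753
('top',) [ 395.893 -331.196    0.549   -1.951] 31.4 -35.6
('top',) [ 395.893 -331.196    0.549   -1.951] 31.4 -35.6
('top',) [ 395.893 -331.196    0.549   -1.952] 31.4 -35.6
('scene',) [ 392.686 -329.427    0.514    1.074] 29.5 -35.04
('scene',) [ 392.756 -329.408    0.517    0.691] 29.6 -35.04
('scene',) [ 392.756 -329.408    0.517    0.691] 29.6 -35.04
('top', 'scene') [ 395.379 -330.504    0.548   -2.104] 31.4 -65.22
('top', 'scene') [ 395.379 -330.504    0.548   -2.105] 31.4 -65.22
('top', 'scene') [ 395.379 -330.504    0.548   -2.105] 31.4 -65.22
```

View pics/hp.png

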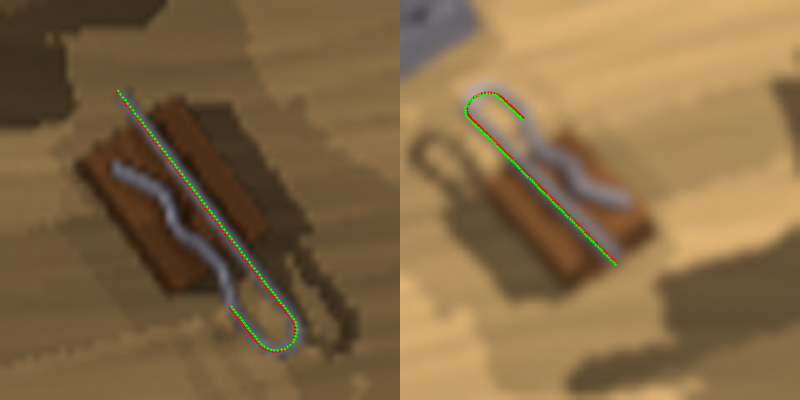

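```bash
python3 - <<'E'
from hp import *
im=np.load("avg_top.npy").astype(np.uint8)
x0,y0,k=400,190,7
o=crop(im,x0,y0,110,85,k).copy()
P=np.array([394.5+2*np.cos(.548),-330.5+2*np.sin(.548)]);yv=np.array([-np.sin(.548),np.cos(.548)]);xv=np.array([yv[1],-yv[0]])
for w in(85,50):
  for s in(-1,1):
    a,b=s*w/2,s*(w/2+14.5)
    q=[np.r_[P+yv*a+xv*11,12],np.r_[P+yv*b+xv*11,12],np.r_[P+yv*b-xv*11,12],np.r_[P+yv*a-xv*11,12]]
    cv2.polylines(o,[np.round(inc(proj("top",q),x0,y0,k)).astype(np.int32)],True,(255,0,0) if w==85 else (0,255,0),1)
save("cl",o);print(P)
E
```

```text
[ 396.20713638 -329.45803773]
```

View pics/cl.png

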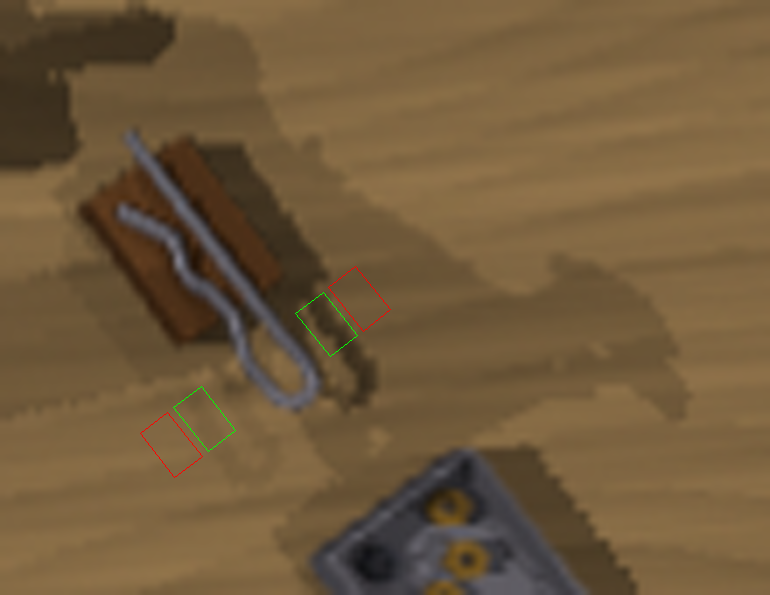

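```bash
python3 - <<'E'
from h import *
def st():
    o=get_obs();print(round(o["t"],2),o["tcp_pos"].round(2),o["ee_rot"].round(1),o["wrist_force"].round(2),round(o["grip_width"],2));return o
P=[396.2,-329.5]
goto([P[0],P[1],130],[180,0,-58.6]);st()
grip(55,60);st()
move_l([P[0],P[1],9],speed=110);st()
grip(15,80);wait(.2);st()
move_l([P[0],P[1],14],speed=40);st()
move_l([P[0],P[1],250],speed=250);st()
for n in CAL: save("g_"+n,get_image(n))
T=cv2.imread("pics/g_top.png");S=cv2.imread("pics/g_scene.png")
cv2.imwrite("pics/g.png",np.hstack([crop(S,170,140,100,120,4),crop(T,390,170,100,120,4)]))
E
```

```text
20.99 [ 397.75 -330.91  131.75] [-179.9   -0.2  -58.6] [ 0.51 -0.41 -0.21] 85.08
21.4 [ 396.75 -329.77  130.53] [-1.80e+02 -1.00e-01 -5.86e+01] [ 0.36 -0.79  1.14] 54.94
22.65 [ 396.8  -330.15    9.79] [-1.80e+02 -1.00e-01 -5.86e+01] [-0.21 -0.35  0.5 ] 55.22
23.26 [ 396.62 -329.94    9.54] [-1.80e+02 -1.00e-01 -5.86e+01] [-0.47 -0.17  3.9 ] 21.43
23.53 [ 395.93 -329.16   13.74] [180.    0.  -58.6] [-0.14 -0.08 -0.56] 21.07
24.62 [ 395.29 -328.54  247.97] [180.    0.2 -58.6] [-0.7   1.04 -1.81] 21.45
```

View pics/g.png

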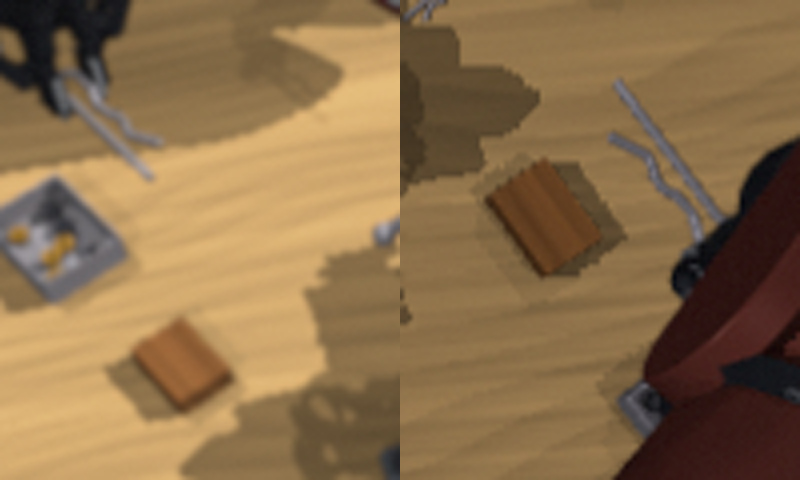

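```bash
cat >> hp.py <<'E'
def grab(n,k=6): return np.mean([get_image(n).astype(float) for _ in range(k)],0)
def legpts(th,xg,d,tcp,dz=15.4,y0=0,n=40,x0=35,x1=112):
    x=np.linspace(x0,x1,n); y=-9+d*(x-12)/100+y0
    c,s=np.cos(th),np.sin(th);X=x-xg
    return np.c_[tcp[0]+c*X-s*y,tcp[1]+s*X+c*y,np.full(n,tcp[2]+dz)]
def ridge(n,im,X,half=5):
    """lateral pixel offset of the wire from projected polyline X, per point (blue-red contrast centroid)"""
    q=proj(n,X);t=np.gradient(q,axis=0);t/=np.linalg.norm(t,axis=1)[:,None];nn=np.c_[-t[:,1],t[:,0]]
    g=im[...,2]-0.62*im[...,0]; u=np.arange(-half,half+.01,.25); out=[]
    for a,b in zip(q,nn):
        p=a+u[:,None]*b;v=map_coordinates(g,[p[:,1],p[:,0]],order=1)
        base=np.interp(u,[u[0],u[-1]],[v[:4].mean(),v[-4:].mean()]);w=np.clip(v-base,0,None)
        k=u[np.argmax(w)];m=abs(u-k)<2; out.append([(w[m]*u[m]).sum()/w[m].sum(),w.max()])
    return q,nn,np.array(out)
E
python3 - <<'E'
from hp import *
wait(.2);o=get_obs();t=o["tcp_pos"];print(t,o["ee_rot"])
th=np.radians(o["ee_rot"][2]+90)
for n in CAL:
    im=grab(n);np.save(f"hand_{n}.npy",im)
    X=legpts(th,2,-2,t);q,nn,r=ridge(n,im,X)
    print(n,np.round(r[::3,0],2),np.round(r[::3,1]))
    # refit: world line in plane z
    pts=onplane(n,q+nn*r[:,:1],t[2]+15.4)[:,:2]
    c,s=np.cos(th),np.sin(th);L=(pts-t[:2])@np.array([[c,-s],[s,c]])
    ok=r[:,1]>15
    pf=np.polyfit(L[ok,0],L[ok,1],1);print(n,"leg angle in tool/hairpin frame deg",np.degrees(np.arctan(pf[0])),"y at x=10(tool)",np.polyval(pf,10),"resid",np.std(L[ok,1]-np.polyval(pf,L[ok,0])),ok.sum())
E
```

```text
[ 395.77541699 -329.07318357  248.71980667] [ 1.79973260e+02  1.29251794e-01 -5.86032111e+01]
scene [-0.61 -0.59 -0.52 -0.5  -0.44 -0.31 -0.3  -0.3  -0.37 -0.45 -0.46 -0.44
 -0.27 -0.24] [21. 23. 27. 34. 31. 24. 28. 34. 43. 54. 63. 65. 64. 25.]
scene leg angle in tool/hairpin frame deg -1.7074583158386645 y at x=10(tool) -7.228046837467434 resid 0.2226517438139136 40
top [0.79 0.87 0.83 0.89 0.96 1.09 1.06 1.06 0.97 0.99 1.12 1.18 1.19 1.48] [34. 32. 42. 48. 36. 35. 39. 44. 56. 57. 60. 63. 63. 18.]
top leg angle in tool/hairpin frame deg -1.9296702164048516 y at x=10(tool) -10.55605869354529 resid 0.2040350563295449 40
```

```bash
cat >> hp.py <<'E'
BEND=-1.8; XG=2.0
def tcp_for(A,alpha,stip,xg=XG,bend=BEND):
    """TCP xy & tool yaw so that the leg runs along alpha(deg) through A with the tip at stip (mm) along the axis from A"""
    th=np.radians(alpha-bend);c,s=np.cos(th),np.sin(th)
    v=np.array([112-xg,-9+np.tan(np.radians(bend))*100])
    e=np.array([np.cos(np.radians(alpha)),np.sin(np.radians(alpha))])
    return np.asarray(A)+stip*e-np.array([c*v[0]-s*v[1],s*v[0]+c*v[1]]),alpha-bend-90
def st():
    o=get_obs();print(round(o["t"],2),o["tcp_pos"].round(2),o["ee_rot"].round(2),o["wrist_force"].round(2),o["moment"].round(2),round(o["grip_width"],2));return o
E
python3 - <<'E'
from hp import *
A=[542.7,-59];al=-12
p,y=tcp_for(A,al,-34);print(p,y)
move_l([395.8,-329,270],speed=150)
goto([p[0],p[1],250],[180,0,y]);st()
move_l([p[0],p[1],177.6],speed=120);wait(.3);o=st()
for n in CAL:
    im=grab(n,8);np.save(f"ins_{n}.npy",im)
S=np.load("ins_scene.npy").astype(np.uint8);T=np.load("ins_top.npy").astype(np.uint8)
save("ins",np.hstack([crop(S,265,165,50,60,8),crop(T,315,165,50,60,8)]));save("ins_f",T)
print(get_obs()["t"])
E
```

```text
[403.33173858 -20.5009613 ] -100.2
27.02 [403.43 -20.91 249.83] [ 1.8000e+02 -2.0000e-02 -1.0019e+02] [ 0.19  0.23 -0.59] [0.02 0.   0.02] 21.48
28.07 [403.88 -20.61 178.37] [-179.91   -0.   -100.2 ] [0.47 0.15 0.22] [0.02 0.05 0.06] 21.41
28.8667
```

View pics/ins.png

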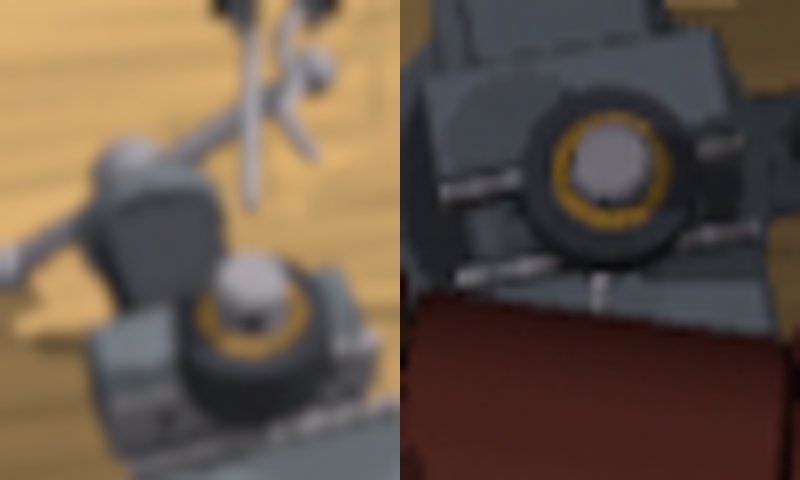

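View pics/ins_f.png

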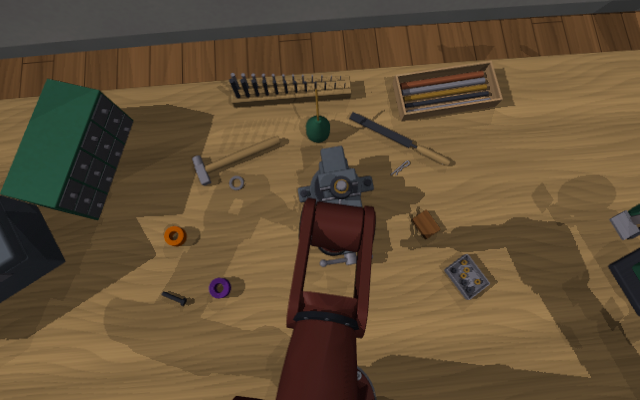

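```bash
python3 - <<'E'
from hp import *
t=get_obs()["tcp_pos"];yaw=get_obs()["ee_rot"][2];th=np.radians(yaw+90)
for n in CAL:
    im=np.load(f"ins_{n}.npy")
    x0=45 if n=="scene" else 100
    X=legpts(th,XG,-3.14,t,x0=x0,x1=110,n=30);q,nn,r=ridge(n,im,X,half=4)
    for a,b in zip((q+nn*r[:,:1])[::2],r[::2]): print(n,a.round(2),b.round(2))
    ok=r[:,1]>12
# hole px in scene
c=np.array([547,-57.5]);az=np.radians(-9.668);f=np.array([np.cos(az),np.sin(az)]);lat=np.array([-f[1],f[0]])
h=c+12.5*f-0.6*lat
print("scene hole px (z193,190)",proj("scene",[[h[0],h[1],193],[h[0],h[1],190]]))
for nm in("avg_scene","avg2_scene","ins_scene"):
    im=np.load(nm+".npy").mean(2);print(nm);print(im[200:212,288:306].round().astype(int))
im=np.load("avg2_top.npy").mean(2);print(im[180:198,332:352].round().astype(int))
E
```

```text
scene [295.93 173.99] [-0.67 52.78]
scene [296.01 175.1 ] [-0.75 43.43]
scene [296.06 176.22] [-0.81 39.02]
scene [295.92 177.34] [-0.67 40.09]
scene [295.72 178.46] [-0.47 39.9 ]
scene [295.65 179.6 ] [-0.41 39.71]
scene [295.79 180.73] [-0.55 42.03]
scene [295.99 181.88] [-0.75 48.18]
scene [295.99 183.03] [-0.76 58.69]
scene [295.93 184.18] [-0.7  66.96]
scene [295.9  185.34] [-0.68 67.65]
scene [295.92 186.51] [-0.7  62.05]
scene [295.97 187.68] [-0.75 54.57]
scene [295.99 188.86] [-0.77 46.87]
scene [296.04 190.05] [-0.83 28.43]
top [339.08 203.36] [0.   0.79]
top [339.   203.07] [-0.11  3.21]
top [339.05 202.79] [-0.1  2.6]
top [339.02 202.51] [-0.15  1.9 ]
top [338.99 202.22] [-0.21  4.28]
top [339.04 201.95] [-0.2   6.77]
top [339.05 201.67] [-0.23  6.15]
top [339.05 201.39] [-0.26  5.49]
top [339.04 201.1 ] [-0.3   5.18]
top [339.08 200.83] [-0.29  5.78]
top [339.19 200.56] [-0.21  6.98]
top [339.28 200.29] [-0.16  8.82]
top [339.35 200.02] [-0.12 11.3 ]
top [339.43 199.75] [-0.06 10.24]
top [339.48 199.47] [-0.05  9.12]
scene hole px (z193,190) [[296.01274112 204.93036757]

[... 3594 characters left out ...]
  40  32
   33  31]
 [ 53  52  59  77  87  85  75  63  40  55  55  51  50  56  55  46  35  33
   33  29]
 [ 52  53  50  58  75  86  84  80  80  67  74  74  77  75  58  46  44  45
   39  29]
 [ 48  51  47  47  57  67  78  89  92  85  87  79  81  71  55  51  51  51
   38  32]
 [ 38  47  48  49  49  49  57  68  69  69  70  60  61  53  51  51  51  41
   35  41]
 [ 33  37  44  49  49  48  48  48  48  48  48  47  50  51  51  51  41  32
   60  69]
 [ 42  31  35  41  47  48  48  48  49  48  47  47  51  51  44  36  25  43
   63  60]
 [ 43  39  29  30  35  39  40  44  46  46  44  42  42  37  28  20  27  42
   51  44]
 [ 93  81  59  33  24  27  27  31  32  33  28  28  27  20  24  33  44  47
   54  54]]
```

```bash
python3 - <<'E'
from hp import *
A=np.array([542.7,-59]);e=np.array([np.cos(np.radians(-13)),np.sin(np.radians(-13))])
for z in(193,):
  print("scene exit mouth",proj("scene",[np.r_[A+12.5*e,z]]),"top entry mouth",proj("top",[np.r_[A-12.5*e,z]]))
im=np.load("ins_scene.npy");g=im[...,2]-.62*im[...,0]
print(g[184:195,292:301].round().astype(int))
im=np.load("ins_top.npy");print(im.mean(2)[195:206,334:345].round().astype(int))
t=get_obs()["tcp_pos"];th=np.radians(get_obs()["ee_rot"][2]+90)
X=legpts(th,XG,-3.14,t,x0=112,x1=113,n=2);print(proj("scene",X),proj("top",X))
st()
E
```

```text
scene exit mouth [[295.09332796 203.85413341]] top entry mouth [[340.5369686  189.95852313]]
[[-15 -19  -7  32  51  22 -13 -22 -22]
 [-20 -21  -7  33  50  20 -13 -22 -22]
 [-17 -20  -7  33  50  19 -14 -21 -21]
 [ -5 -17  -5  34  50  19 -13 -20 -20]
 [  6 -13  -4  34  49  19 -13 -19 -19]
 [ 10 -10  -5  30  44  14 -14 -19 -20]
 [ 13  -7  -7  15  27   4 -16 -20 -19]
 [ 16  -4 -11  -4   1  -9 -18 -19 -19]
 [ 16  -3 -15 -16 -15 -16 -19 -19 -18]
 [ 17  -4 -16 -19 -19 -19 -19 -19 -18]
 [ 19  -3 -16 -19 -19 -19 -19 -19 -19]]
[[ 31  36  42  42  43  42  42  43  42  42  45]
 [ 26  26  30  34  35  40  41  42  38  37  37]
 [ 53  28  21  22  24  27  28  28  25  23  22]
 [ 48  28  26  25  20  17  15  16  15  14  23]
 [ 52  52  55  56  43  86  89  55  48  58  62]
 [ 71  73  74  74  70 112 103  68  68  76  76]
 [ 76  78  78  78  78 102  90  73  75  76  76]
 [ 68  75  77  77  81 106  89  78  76  76  75]
 [ 42  51  55  56  60  87  74  68  74  76  76]
 [ 23  21  27  27  28  42  42  42  50  51  54]
 [ 26  25  26  25  25  23  23  22  22  21  26]]
[[295.20880421 191.16835428]
 [295.20809299 191.43448192]] [[339.63565265 198.53804716]
 [339.68184746 198.13759375]]
28.87 [403.33 -20.51 177.59] [-180.    -0.  -100.2] [ 0.09  0.09 -1.44] [ 0.04 -0.02  0.01] 21.41
```

```bash
cat >> hp.py <<'E'
def F(k=4):
    a=[]
    for _ in range(k): wait(.03);a.append(np.r_[get_obs()["wrist_force"],get_obs()["moment"]])
    return np.mean(a,0)
E
python3 - <<'E'
from hp import *
A=[542.7,-59];al=-13
p,y=tcp_for(A,al,-34);q,_=tcp_for(A,al,-20)
move_l([p[0],p[1],180],[180,0,y],speed=60)
move_l([q[0],q[1],180],speed=60)
b=F();print("base",b.round(2),get_obs()["t"])
z=180
while z>165:
    z-=1.0
    move_l([q[0],q[1],z],speed=30); f=F(3)-b
    print(z,get_obs()["tcp_pos"].round(2),f.round(2),round(get_obs()["t"],2))
    if f[2]>1.6 or abs(f[3:]).max()>.22: break
E
```

```text
base [-0.25 -0.31 -0.89  0.02  0.04 -0.  ] 29.6333
179.0 [417.55 -21.2  178.98] [ 0.5   0.06 -0.11 -0.04 -0.01  0.02] 29.98
178.0 [417.66 -21.21 178.01] [ 0.27  0.53 -0.06 -0.02 -0.   -0.01] 30.33
177.0 [417.64 -21.24 176.96] [ 0.11  0.77 -0.3  -0.02 -0.    0.02] 30.68
176.0 [417.66 -21.22 176.  ] [ 0.35  0.25  0.79 -0.02 -0.03 -0.01] 31.03
175.0 [417.66 -21.23 174.98] [ 0.14  1.03 -0.19 -0.02 -0.01  0.02] 31.38
174.0 [417.64 -21.22 173.96] [ 0.55  0.43  0.39  0.01 -0.01  0.03] 31.73
173.0 [417.66 -21.21 172.99] [ 0.09  0.22  0.59 -0.03 -0.    0.01] 32.08
172.0 [417.62 -21.21 171.95] [-0.12  0.4   0.3   0.   -0.04  0.02] 32.43
171.0 [417.67 -21.22 170.99] [ 0.62  0.53  0.06  0.   -0.04 -0.  ] 32.78
170.0 [417.64 -21.22 169.96] [ 0.52  0.38  0.35 -0.01 -0.01  0.02] 33.13
169.0 [417.63 -21.21 168.97] [ 0.5   0.13  0.86  0.01 -0.    0.02] 33.48
168.0 [417.66 -21.24 167.99] [ 0.57  0.35 -0.07 -0.01 -0.01 -0.04] 33.83
167.0 [417.64 -21.21 166.97] [-0.01  0.56  0.03 -0.   -0.   -0.03] 34.18
166.0 [417.84 -21.27 166.15] [ 0.51  0.28  0.91 -0.04 -0.09  0.01] 34.53
165.0 [417.91 -21.28 165.2 ] [ 1.    0.65  1.45 -0.05 -0.16 -0.01] 34.88
```

```bash
cat >> hp.py <<'E'
from scipy.spatial.transform import Rotation as Ro
PHI=4.4; ZT=22.9   # pitch of the pin (tip up) in the grip; tip height above TCP with the tool plumb
def pose(A,alpha,stip,ztip,phi=PHI,xg=XG,bend=BEND):
    th=np.radians(alpha-bend);u=np.array([np.cos(th),np.sin(th),0]);n=np.array([-u[1],u[0],0]);z=np.array([0,0,1.])
    R0=Ro.from_euler("xyz",[180,0,alpha-bend-90],degrees=True);Q=Ro.from_rotvec(np.radians(phi)*n)
    v=Q.apply((112-xg)*u+(-9+np.tan(np.radians(bend))*100)*n+ZT*z)
    e=np.array([np.cos(np.radians(alpha)),np.sin(np.radians(alpha))])
    tip=np.r_[np.asarray(A)+stip*e,ztip]
    return tip-v,(Q*R0).as_euler("xyz",degrees=True)
E
python3 - <<'E'
from hp import *
A=[542.7,-59];al=-13
t=get_obs()["tcp_pos"]
p,r=pose(A,al,-20,193,phi=0);print(p,r)
move_l([t[0],t[1],172],speed=60)
p,r=pose(A,al,-20,191.5);print(p,r)
p2,_=pose(A,al,-20,194.5);move_l(p2,r,speed=40);move_l(p,speed=40)
b=F();print("base",b.round(2),get_obs()["t"],get_obs()["ee_rot"])
z=p[2]
for k in range(12):
    z-=.5
    move_l([p[0],p[1],z],speed=30); f=F(3)-b
    print(round(191.5-p[2]+z,2),get_obs()["tcp_pos"].round(2),f.round(2),round(get_obs()["t"],2))
    if f[2]>1.6 or abs(f[3:]).max()>.13: break
E
```

```text
[417.66604682 -21.22382811 170.1       ] [ 180.     0.  -101.2]
[416.26066328 -20.94555468 177.10658507] [ 175.6    0.  -101.2]
base [-0.11 -0.09 -1.02  0.   -0.02 -0.04] 35.8917 [ 1.75582975e+02  2.46794942e-03 -1.01197788e+02]
191.0 [416.3  -20.96 176.64] [ 0.32  0.29  0.11 -0.03  0.02  0.04] 36.24
190.5 [416.26 -20.95 176.1 ] [-0.17  0.24 -0.21  0.01 -0.    0.03] 36.59
190.0 [416.24 -20.92 175.57] [-0.07  0.23  0.11 -0.    0.02  0.06] 36.94
189.5 [416.25 -20.95 175.09] [ 0.22  0.25 -0.    0.01 -0.02  0.02] 37.29
189.0 [416.32 -20.96 174.65] [ 0.02  0.1   0.56  0.01 -0.02  0.05] 37.64
188.5 [416.35 -20.96 174.19] [ 0.24  0.49  1.1  -0.01 -0.05  0.02] 37.99
188.0 [416.32 -20.97 173.68] [ 0.43  0.05  1.1  -0.02 -0.05  0.03] 38.34
187.5 [416.31 -20.96 173.18] [ 0.03  0.12  1.59 -0.03 -0.08  0.04] 38.69
187.0 [416.3  -20.96 172.65] [-1.08 -0.06  1.17 -0.05 -0.06  0.06] 39.04
186.5 [416.34 -20.95 172.18] [-1.01  0.3   2.74 -0.02 -0.08  0.03] 39.39
```

```bash
cat > ins.py <<'E'
from hp import *
def go(A,al,s,zt,speed=40):
    p,r=pose(A,al,s,zt);move_l(p,r,speed=speed)
def ax(f,al):
    e=np.array([np.cos(np.radians(al)),np.sin(np.radians(al))]);return -f[:2]@e, f[:2]@np.array([-e[1],e[0]]), f[2]
E
python3 - <<'E'
from ins import *
A=np.array([542.7,-59]);al=-13
go(A,al,-20,193.0);go(A,al,-14,193.0)
b=F(3);np.save("base.npy",b);print(b.round(2),get_obs()["t"])
for s in(-12.5,-11.5,-10.5,-9.5,-8.5):
    go(A,al,s,193.0,20);f=F(2)-b
    print(s,np.round(ax(f,al),2),f[3:].round(2),get_obs()["tcp_pos"].round(2),round(get_obs()["t"],2))
    if ax(f,al)[0]>3: break
for n in CAL:
    im=grab(n,3);save("i1_"+n,im.astype(np.uint8))
S=cv2.imread("pics/i1_scene.png");T=cv2.imread("pics/i1_top.png")
cv2.imwrite("pics/i1.png",np.hstack([crop(S,265,165,50,60,8),crop(T,315,165,50,60,8)]))
E
```

```text
[-0.17 -0.13 -0.71 -0.05 -0.02  0.01] 40.1
-12.5 [-0.23  0.57 -0.38] [ 0.05 -0.02 -0.  ] [423.56 -22.62 178.6 ] 40.42
-11.5 [-0.22  0.54  0.39] [0.06 0.01 0.02] [424.57 -22.87 178.62] 40.73
-10.5 [0.36 0.38 0.18] [ 0.   -0.01 -0.02] [425.53 -23.09 178.61] 41.05
-9.5 [0.04 0.   0.03] [ 0.05  0.06 -0.01] [426.37 -23.28 178.53] 41.37
-8.5 [-0.59 -0.58 -0.41] [-0.08  0.03 -0.08] [427.67 -23.75 178.69] 41.68
```

View pics/i1.png

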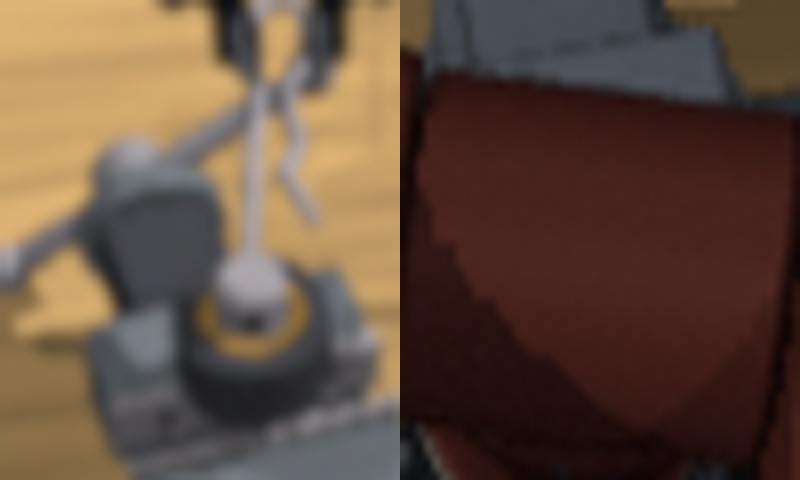

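```bash
python3 - <<'E'
from ins import *
A=np.array([542.7,-59]);al=-13;b=np.load("base.npy")
for s in(-7,-5,-3,-1,1,3,5,7):
    go(A,al,s,193.0,25);f=F(2)-b
    print(s,np.round(ax(f,al),2),f[3:].round(2),get_obs()["tcp_pos"].round(2),round(get_obs()["t"],2))
    if ax(f,al)[0]>3 or abs(f[:3]).max()>4: break
im=grab("scene",3);save("i2",crop(im.astype(np.uint8),275,180,40,40,15))
E
```

```text
-7 [-0.37 -0.61 -0.76] [-0.08 -0.   -0.11] [429.03 -23.94 178.61] 42.3
-5 [-1.33 -1.59 -0.32] [-0.15 -0.03 -0.12] [431.06 -24.37 178.64] 42.62
-3 [-0.99 -1.41 -0.26] [-0.16 -0.01 -0.12] [432.99 -24.81 178.64] 42.93
-1 [-0.36 -1.23 -0.21] [-0.16  0.01 -0.11] [434.94 -25.28 178.64] 43.25
1 [-1.1  -2.11 -0.35] [-0.16  0.07 -0.14] [436.88 -25.71 178.62] 43.57
3 [-0.64 -1.56 -0.3 ] [-0.19  0.04 -0.12] [438.84 -26.18 178.65] 43.88
5 [-0.3  -1.43  0.04] [-0.21  0.01 -0.13] [440.78 -26.63 178.65] 44.2
7 [-0.51 -1.87 -0.49] [-0.16  0.06 -0.12] [442.75 -27.07 178.64] 44.52
```

View pics/i2.png

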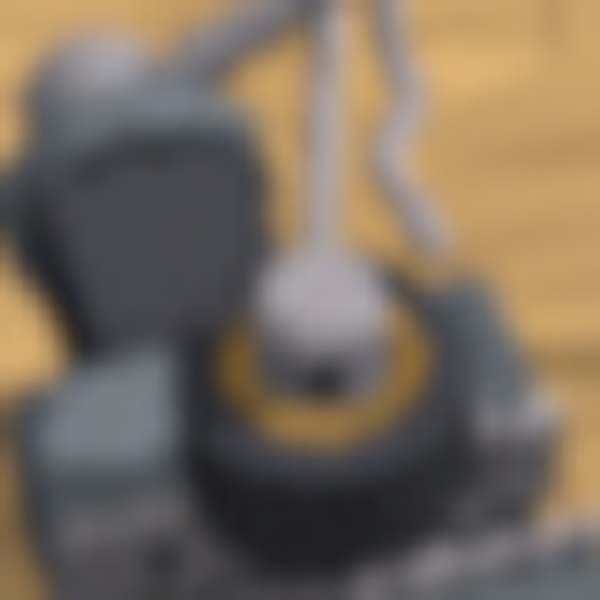

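```bash
cat >> ins.py <<'E'
def run(A,al,zt,ss,lim=10,lat=6,sp=30):
    b=np.load("base.npy")
    for s in ss:
        go(A,al,s,zt,sp);f=F(1)-b;a=ax(f,al)
        print(s,np.round(a,1),f[3:].round(2),get_obs()["tcp_pos"].round(1),round(get_obs()["grip_width"],2),round(get_obs()["t"],2))
        if a[0]>lim or abs(a[1])>lat or abs(a[2])>lat: print("STOP");break
E
python3 - <<'E'
from ins import *
run(np.array([542.6,-59.4]),-13,193.0,[8,11,14,17,20,22,24,26,28,30])
E
```

```text
8 [-0.1  0.9 -0.4] [0.08 0.08 0.03] [443.3 -27.4 178.5] 21.32 44.95
11 [ 0.5  0.3 -0.5] [0.09 0.15 0.04] [446.4 -28.2 178.5] 21.37 45.23
14 [ 2.4  0.8 -0. ] [0.22 0.37 0.1 ] [449.1 -28.8 178.3] 21.3 45.52
17 [ 3.   0.  -1.4] [0.27 0.34 0.13] [452.2 -29.6 178.4] 21.13 45.8
20 [ 1.5  0.9 -1.8] [0.25 0.33 0.17] [455.5 -30.4 178.6] 21.17 46.08
22 [ 2.8  1.  -1.2] [0.36 0.45 0.2 ] [457.2 -30.8 178.6] 21.41 46.37
24 [ 1.4  0.2 -1.1] [0.32 0.41 0.19] [459.3 -31.3 178.6] 21.28 46.65
26 [ 2.2  1.4 -0.7] [0.3  0.4  0.19] [461.3 -31.8 178.6] 21.49 46.93
28 [ 2.7  1.4 -0.4] [0.32 0.45 0.17] [463.2 -32.2 178.6] 20.94 47.22
30 [ 3.1  0.8 -1.6] [0.29 0.47 0.13] [465.1 -32.7 178.6] 21.26 47.5
```

```bash
python3 - <<'E'
from ins import *
run(np.array([542.6,-59.4]),-13,193.0,[33,36,38,40,42,44,46,48,50,52,54,55],lim=12)
im=grab("scene",3);save("i3",crop(im.astype(np.uint8),275,180,40,40,15))
E
```

```text
33 [ 0.4  1.5 -3. ] [0.3  0.21 0.16] [468.4 -33.5 178.6] 21.31 47.78
36 [ 1.2  0.6 -2.5] [0.25 0.4  0.21] [471.  -34.  178.5] 20.7 48.07
38 [ 4.8  1.2 -1.1] [0.34 0.84 0.17] [471.6 -34.1 178.2] 21.08 48.35
40 [ 4.8  1.2 -2.4] [0.38 0.89 0.13] [473.4 -34.5 178.1] 21.3 48.63
42 [ 5.6  0.5 -0.9] [0.43 0.96 0.09] [475.  -34.8 178. ] 21.25 48.92
44 [ 5.8  0.3 -1.3] [0.47 0.99 0.16] [476.8 -35.2 177.9] 20.96 49.2
46 [ 4.3  0.6 -2. ] [0.43 0.83 0.13] [479.1 -35.8 177.9] 21.4 49.48
48 [ 5.   1.6 -1.2] [0.49 0.83 0.15] [481.  -36.2 177.8] 21.24 49.77
50 [ 4.9  1.3 -3.5] [0.5  0.9  0.13] [483.2 -36.7 177.8] 21.74 50.05
52 [ 3.7  0.9 -4.5] [0.48 0.83 0.11] [485.6 -37.3 178. ] 21.12 50.33
54 [ 4.1  0.7 -6. ] [0.46 0.84 0.12] [487.8 -37.8 178. ] 20.97 50.62
STOP
```

View pics/i3.png

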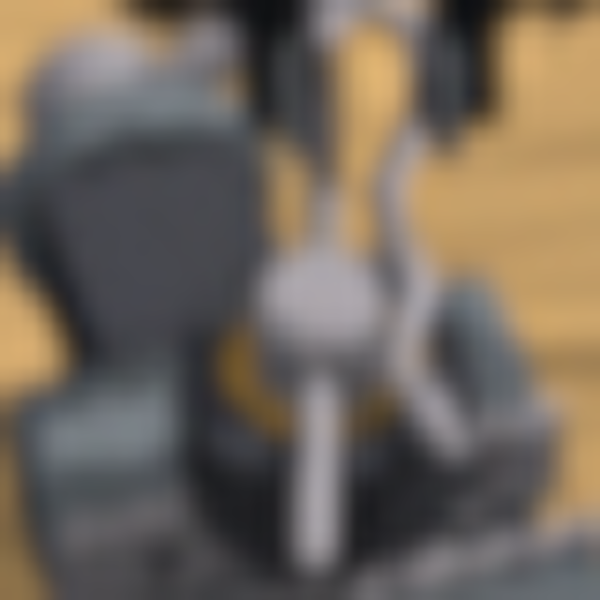

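```bash
python3 - <<'E'
from ins import *
A=np.array([542.6,-59.4])
run(A,-13,192.2,[54],lim=12,lat=9)
run(A,-13,191.8,[55,56,57,58],lim=9,lat=7)
E
```

```text
54 [ 5.4  1.5 -4.1] [0.48 1.   0.12] [487.9 -37.9 177.9] 21.19 51.05
55 [ 5.5  1.9 -3.4] [0.51 0.94 0.08] [489.  -38.1 177.6] 21.01 51.33
56 [ 6.   1.8 -4.4] [0.48 0.91 0.19] [490.  -38.3 177.5] 21.57 51.62
57 [ 6.   1.6 -4.7] [0.52 0.97 0.14] [490.8 -38.5 177.4] 21.13 51.9
58 [ 4.8  1.1 -5. ] [0.49 0.89 0.14] [491.8 -38.8 177.4] 21.15 52.18
```

```bash
python3 - <<'E'
from hp import *
st()
for n in CAL:
    im=grab(n,3);np.save(f"j_{n}.npy",im)
S=np.load("j_scene.npy").astype(np.uint8);T=np.load("j_top.npy").astype(np.uint8)
save("j",np.hstack([crop(S,278,182,32,48,12),crop(T,315,160,40,60,10)[:576]]))
A=np.array([542.6,-59.4]);e=np.array([np.cos(np.radians(-13)),np.sin(np.radians(-13))])
for s in(-12.5,0,12.5,40,44,48,52,56,60): print(s,proj("scene",[np.r_[A+s*e,193]]).round(1),proj("top",[np.r_[A+s*e,193]]).round(1))
E
```

```text
52.18 [491.83 -38.78 177.41] [ 175.55    0.   -101.19] [-4.61  2.04 -5.68] [0.44 0.86 0.15] 21.15
-12.5 [[295.1 196.9]] [[340.7 190. ]]
0 [[295.  200.4]] [[341.4 185.1]]
12.5 [[294.9 203.9]] [[342.  180.1]]
40 [[294.7 211.7]] [[343.4 169.4]]
44 [[294.7 212.8]] [[343.7 167.9]]
48 [[294.7 214. ]] [[343.9 166.3]]
52 [[294.6 215.2]] [[344.1 164.8]]
56 [[294.6 216.3]] [[344.3 163.3]]
60 [[294.6 217.5]] [[344.5 161.7]]
```

View pics/j.png

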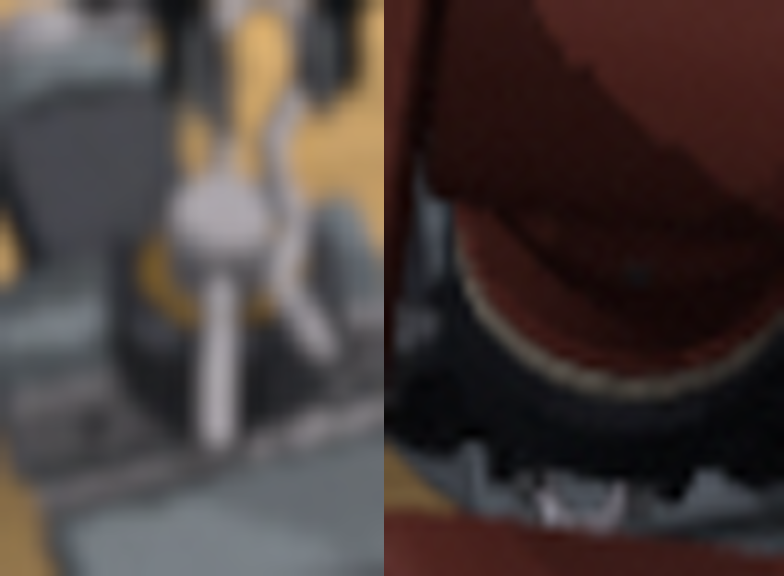

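```bash
python3 - <<'E'
from ins import *
A=np.array([542.6,-59.4])
run(A,-13,190.6,[58],lim=12,lat=9)
run(A,-13,189.6,[58],lim=12,lat=9)
run(A,-13,189.0,[59,60],lim=10,lat=9)
E
```

```text
58 [ 5.3  1.3 -3.9] [0.5  0.89 0.14] [492.3 -38.9 176.8] 21.16 52.77
58 [ 4.6  1.6 -0.9] [0.46 0.77 0.17] [493.  -39.1 176.4] 21.04 53.05
59 [ 1.8  1.1 -1.8] [0.29 0.32 0.16] [494.8 -39.5 175.9] 21.27 53.33
60 [2.6 0.1 0.9] [0.3  0.33 0.17] [495.2 -39.6 175.4] 21.04 53.62
```

```bash
python3 - <<'E'
from ins import *
A=np.array([542.6,-59.4])
run(A,-13,189.0,[60],lim=12,lat=9)
print(pose(A,-13,60,189.0)[0])
im=grab("scene",3);np.save("k_scene.npy",im);S=im.astype(np.uint8)
save("k",crop(S,278,182,40,48,12))
E
```

```text
60 [0.6 1.1 1.6] [0.27 0.1  0.17] [495.1 -39.6 175.3] 21.41 53.9
[494.11026846 -39.34163902 174.60658507]
```

View pics/k.png

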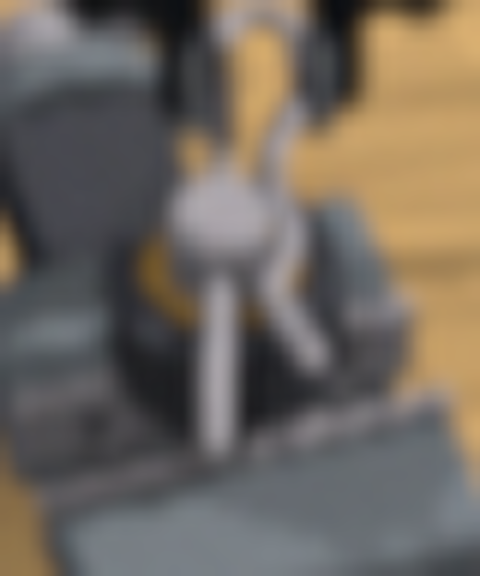

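```bash
python3 - <<'E'
from ins import *
A=np.array([542.6,-59.4])
run(A,-13,189.2,[61,62,63,64],lim=5,lat=9)
E
```

```text
61 [1.4 1.2 3. ] [0.18 0.22 0.13] [495.1 -39.6 174.9] 21.47 54.33
62 [2.6 0.4 1.5] [0.23 0.36 0.14] [495.7 -39.8 174.5] 21.37 54.62
63 [3.1 1.5 1.2] [0.21 0.5  0.13] [496.5 -39.9 174.3] 21.23 54.9
64 [5.3 0.3 1.9] [0.33 0.67 0.13] [497.2 -40.1 174.3] 21.02 55.18
STOP
```

```bash
python3 - <<'E'
from ins import *
A=np.array([542.6,-59.4])
run(A,-13,189.4,[62,61],lim=9,lat=9)
im=grab("scene",3).astype(np.uint8)
grip(50);st()
im2=grab("scene",3).astype(np.uint8)
save("rel",np.hstack([crop(im,278,182,33,48,12),crop(im2,278,182,33,48,12)]))
E
```

```text
62 [-1.  -0.2 -3. ] [ 0.14 -0.13  0.12] [497.  -40.  175.1] 21.13 55.47
61 [-5.2  1.3 -2.7] [-0.   -0.59  0.18] [496.4 -39.9 175.6] 21.26 55.75
56.29 [494.6  -39.46 174.93] [ 175.53   -0.   -101.21] [-0.88 -0.53 -0.19] [ 0.01 -0.04  0.  ] 49.89
```

View pics/rel.png

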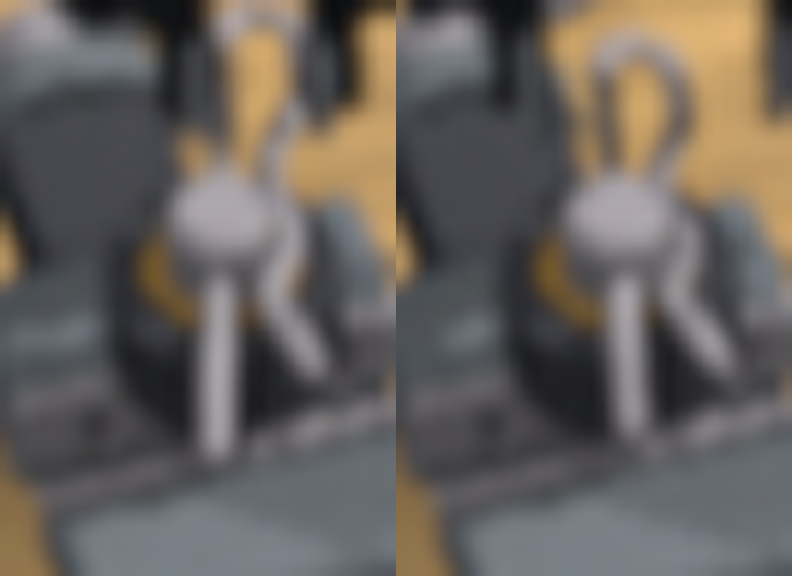

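```bash
python3 - <<'E'
from hp import *
p=get_obs()["tcp_pos"]
move_l([494.6,-39.5,260],speed=150);st()
goto([430,-250,350],[180,0,-60]);st()
for n in CAL:
    np.save(f"f_{n}.npy",grab(n,6))
S=np.load("f_scene.npy").astype(np.uint8);T=np.load("f_top.npy").astype(np.uint8)
save("fin",np.hstack([crop(S,270,180,40,48,10),crop(T,322,155,40,48,10)]));save("fin_top",T)
print(get_obs()["t"])
E
```

```text
57.16 [494.06 -39.38 259.22] [ 175.53   -0.   -101.2 ] [ 0.29 -0.29 -0.63] [-0.07 -0.01 -0.03] 49.72
58.23 [ 429.76 -249.3   348.59] [ 1.7997e+02  1.5000e-01 -6.0030e+01] [0.05 0.63 1.33] [ 0.06 -0.04 -0.03] 49.93
58.8333
```

View pics/fin.png

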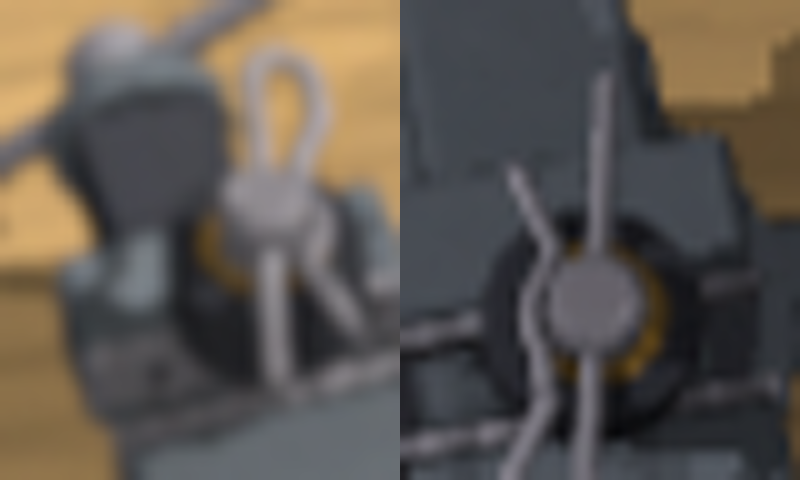

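View pics/fin_top.png

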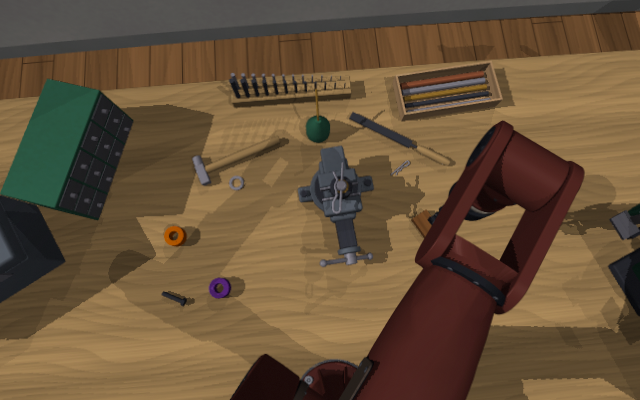

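```bash
python3 -c "
from station import *
o=get_obs();print(o['t'],o['wrist_force']);sign_off()"
```

```text
58.8333 [0.20461745 0.99866817 0.56225054]
the job is handed in; nothing more can be done
```

The roller is on the axle, the large hairpin is through the cross hole with its bow hugging the axle, and the job is handed in. It took 58.8 s of the 72 s allowed.

- **Roller:** I gripped the dark roller, not the orange or purple look-alikes, and lowered it over the journal to the collar. The touch on the collar was faint: the tool went about 2 mm below the expected contact height with little force. I therefore relied on the picture after release, which shows it sitting flat and home.
- **Hairpin grip:** The pin took up about a 4° nose-up tilt in the grip. I found this by touching its tip lightly on the roller, and tilted the tool to level it.
- **Pushing in:** The axial push peaked at about 6 N before the neck passed, then fell to about 0.6 N. It climbed again to about 5 N when I pushed slightly past the seat. The sideways load from a small height error reached about 6 N before I lowered the tool.
- **Last checks:**
  - The top view shows the bow's pocket centred on the journal and the leg tip about 59–60 mm beyond the axle's centre; the seat calls for 60.
  - The scene view shows the eye hanging slightly low in the hole's clearance.
  - The gripper is clear of everything, and nothing else appears moved in the top view, though the arm hid the nut tin and most of the wood block.

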